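Load the last stick-guide plate into the freezer rack

ROBOT

A 6-joint arm with a two-finger parallel gripper is mounted at the origin on the work surface. World frame = base frame: x ahead of the robot, y to its left, z up, the work surface at z = 0. Lengths are in mm, angles in rad, forces in N, time in s.
With the tool pointing down it reaches from about 350 to 950 mm from the base axis. Payload 17.4 kg.
Tool frame: the origin (TCP) lies midway between the tips of the shut fingers; the grasp point (between the pads) lies 19 mm behind it; x points along the fingers, z is the direction in which the jaws open and shut, and the axes are right-handed (so a half turn about x gives the same grasp; the last joint's range is limited). The gripper opens to 93 mm and grips with 3 to 60 N. Pads are 15 mm wide; open, the fingers measure 128 mm over their backs; the gripper's body (75 mm by 188 mm) begins 65 mm behind the grasp point.
Start: joints at [1.065, 0.116, 1.442, -0, 1.584, -0.038], TCP at [304.382, 602.482, 218.646] pointing down, gripper open.
Joint ranges: [-2.83, 2.83], [-0.83, 2.19], [0.07, 2.5], [-1.14, 4.28], [0.01, 3], [-2.97, 2.97]. Speed limits (rad/s): [1.89, 1.89, 2.22, 3.14, 3.14, 3.14].

INTERFACE

Orientations are given as a rotation vector (axis times angle).
In Python, from cell import manip gives the robot as it stands.
- The arm moves only by the tool jog_arm, never from a script. Its argument "commands" is a list of rows, each an object of numbers: "wx", "wy", "wz": the turn, a rotation vector about the tool's x, y, z in degrees; "tx", "ty", "tz": the shift along the tool's x, y, z in mm; "grip": the finger opening in mm, from 0 to 93. A call has 1 to 20 rows; each row is the pose to reach, as a shift and turn from the pose commanded when the call began, along the tool's axes at that moment; what a row does not reach only later rows make up. A row lasts 1/12 s, in which the tool goes at most 41.7 mm and 7.16 degrees, less where a joint would pass 70% of its speed; a pose out of reach is approached as far as the arm can. A call with a gripper value outside its range is refused whole. The fingers move at their own pace and stop on an object; "force" is the grip in N (left out, the last holds). Time passes only in rows, so rows that repeat a pose let the fingers close. It gives the time, the measured TCP pose, the force and the opening at its end, in the units of the state.
- manip.state(): the state, without advancing time (a new reading comes with each control period).
- manip.snapshot(name): name is "side" or "top" or "wrist"; returns a dict with "img" (384x512x3 uint8, blue, green, red), "z_map" (384x512 float32, mm along the optical axis (not along the pixel's ray), 0 where there is no reading), "camera_matrix" (3x3 intrinsics, pixels), "rvec" (rotation vector, rad) and "tvec" (3), from world to camera coordinates, as OpenCV has them; the wrist camera has in their place "T_tool_cam" (4x4, takes a point from camera to tool coordinates, whose origin is the TCP and whose axes are the tool frame's). Camera axes: x right, y down, z forward; pixel columns grow to the right and rows downward; lengths in mm; the calibration is good to about 2 mm. The wrist camera is an equidistant fisheye: a pixel r from the principal point sees the ray r / f radians off the axis. A picture is of the moment at which its call begins: read the wrist's pose just before it.
- manip.sign_off(): hands the job in, once; it reports no verdict.
The state is a dict: "time_s": time; "qpos": joint angles; "joint_vel": joint speeds; "joint_torque": joint torques, N m; "ee_pos": TCP position; "eef_rot": TCP orientation; "force": force on the tool from outside, world axes, zero at the start; "moment": the same for the moment, N m; "gripper_width": opening from 0.0 (shut) to 1.0 (fully open).
Only numpy, scipy, OpenCV 4.12 (cv2) and the standard library are available. Lean on these libraries where they do the work, as an engineer would, in place of code of your own. Each camera call takes 0.05 s, during which the arm holds its last target.

TASK

Slide the carriage along its rails until the plate standing on it faces the one empty bay of the rack, then push the plate across into that bay until it is fully home against the back, level with its neighbours. Do not lift the plate out of its guides. Finally slide the empty carriage all the way back to the end stop where it started, leaving the neighbouring plates and everything else on the table where they are.

Things in the scene. Friction and masses are not known exactly. Their poses are not given: they have to be found in the camera images.
- plate_centre (a point): Centre of the plate to load: plain aluminium with rows of stick slots, 120 mm long (x), 6 mm thick (y), 85 mm tall (z), 130 to 270 g, loose, standing on edge on the carriage, its x axis along the bays. Its underside is 42.5 mm below this point, its rear edge (towards the robot) 60 mm towards its -x.
- bay_mouth (a point): Mouth of the one empty bay, on the middle line of its floor, 20 mm above the table. x points into the bay (away from the robot), y across the bays (left), z up. Two upright steel guides 8.4 mm apart, 40 mm tall, flare to about 19 mm at their front ends (x = 13 mm); the back stop's face is at x = 124 mm. The six bays are 26 mm apart; the other five hold plates; the empty one is never at an end.
- bay_home (a point): Where the plate's centre must end: plate fully home in the empty bay, 64 mm in from bay_mouth and 42.5 mm above its floor; the rear edge is then 4 mm inside the mouth. Same axes as bay_mouth.
- carriage (a joint): Carriage position along its rails in m: 0 at the right-hand end stop (seen from the robot), where it starts; grows as it moves left along +y of bay_mouth, up to 0.24 at the other stop. Stiff (2.5 N friction, 4 N s/m damping); stays where it is left.
- carriage_handle (a point): Grip point of the carriage's handle, an upright steel post 30 mm (x) by 18 mm (y), top 93.5 mm above the table; the point is on its middle line 12 mm below the top. The post is 70 mm right (-y) of the plate's middle line. Same axes as bay_mouth.
- carriage_end (a point): Far end of the carriage floor, on the middle line of its guides, 21.5 mm above the table (1.5 mm above the bay floors) and 4 mm short of the bay mouths. The white carriage, 124 mm long (x), has one pair of steel guides 8.4 mm apart and 30 mm tall (tops 52 mm above the table), open at both ends. Same axes as bay_mouth.
- n0_centre (a point): Centre of one of the five plates already in the rack (same plate, fully home). Leave alone.
- n1_centre (a point): Centre of one of the five plates already in the rack (same plate, fully home). Leave alone.
- n2_centre (a point): Centre of one of the five plates already in the rack (same plate, fully home). Leave alone.
- n3_centre (a point): Centre of one of the five plates already in the rack (same plate, fully home). Leave alone.
- n4_centre (a point): Centre of one of the five plates already in the rack (same plate, fully home). Leave alone.
- mould_pink: Small pink silicone mould, 92 x 67 x 34 mm with a stick, lying beside the rack beyond the parked carriage. Origin under its centre. Leave alone.
- mould_blue: Blue silicone mould with two cavities, 92 x 122 x 34 mm, at the left. Origin under its centre. Leave alone.
- mould_pair: Pink silicone mould with two cavities, 92 x 122 x 34 mm, at the right. Origin under its centre. Leave alone.
- jug: Clear plastic measuring jug, 100 mm across, 140 mm tall, at the right. Origin under its centre. Leave alone.
- scoop: Black measuring spoon, 180 mm long, lying between the rails and the robot. Origin under its centre. Leave alone.
- syrup: Amber bottle, 60 mm across, 170 mm tall, at the left. Origin under its centre. Leave alone.
- stick_tub: White open tub of wooden sticks, 75 x 130 x 50 mm, at the right. Origin under its centre. Leave alone.
Things that resemble listed ones, but are neither listed nor needed, are in the scene too. Leave any purple look-alike of the part that bears plate_centre alone.

How it is judged:
By the outcome, as a careful person would: the job done as asked, in the order asked, and still so for the second after the job is handed in, with the robot touching nothing.
It also fails if it takes over 67 s, if anything falls off the work surface, if the arm or the gripper's body presses on something with over 40 N, if the wrist force passes 120 N, or if a joint passes its speed limit or range.

## Working session

There is one attempt and no reset: what is moved stays moved. The work goes in short steps, Python scripts to look and compute and a tool call to move; the robot and the scene stay as the last step left them, time stands still between calls to the robot, and variables do not carry over. Pictures are saved under pics/ and viewed, and the job is handed in when it is done.

Besides the shell and the picture viewer there is one more tool, called after ">>>" in YAML: its name, and indented under it one key for each argument. jog_arm: Moves the arm, as the interface text tells. Its arguments: {"type":"object","properties":{"commands":{"type":"array","items":{"type":"object","properties":{"wx":{"type":"number"},"wy":{"type":"number"},"wz":{"type":"number"},"tx":{"type":"number"},"ty":{"type":"number"},"tz":{"type":"number"},"grip":{"type":"number"}}}},"force":{"type":"number"}},"required":["commands"]}

```bash
ls; mkdir -p pics; python3 - <<'E'
from cell import manip
import cv2,numpy as np
s=manip.state();print(s)
for n in("side","top","wrist"):
    d=manip.snapshot(n);cv2.imwrite(f"pics/{n}0.png",d["img"])
    np.save(f"pics/{n}0.npy",d,allow_pickle=True)
    print(n,{k:np.round(v,3).tolist() for k,v in d.items() if k not in("img","z_map")})
E
```

```text
pics
{'time_s': 0.0, 'qpos': array([ 1.06516467e+00,  1.16456744e-01,  1.44230104e+00, -8.91253388e-07,
        1.58397048e+00, -3.78166151e-02]), 'joint_vel': array([-0.00130843, -0.0025699 ,  0.00189898,  0.00070469, -0.00117089,
        0.00139247]), 'joint_torque': array([-1.66157031e-03, -7.21271753e+01, -6.22611165e+01,  7.78850424e-02,
        2.36711826e-02, -1.30511266e-04]), 'ee_pos': array([304.29796805, 602.28012756, 217.90267449]), 'eef_rot': array([-0.85867253,  1.39592249,  0.85775725]), 'force': array([ 0.23423273, -0.71868624,  0.28585683]), 'moment': array([0.00789936, 0.0158504 , 0.00597235]), 'gripper_width': 1.0001843153354648}
side {'camera_matrix': [[446.321, 0.0, 255.902], [0.0, 446.321, 189.201], [0.0, 0.0, 1.0]], 'rvec': [2.328, -0.828, 0.301], 'tvec': [-421.386, 289.079, 1219.113]}
top {'camera_matrix': [[457.092, 0.0, 254.379], [0.0, 457.092, 196.475], [0.0, 0.0, 1.0]], 'rvec': [2.188, -2.17, 0.122], 'tvec': [-30.775, 512.749, 1601.917]}
wrist {'camera_matrix': [[297.319, 0.0, 252.407], [0.0, 297.319, 183.568], [0.0, 0.0, 1.0]], 'T_tool_cam': [[0.001, -0.248, 0.969, -165.554], [-0.001, -0.969, -0.248, 67.901], [1.0, -0.001, -0.001, -1.046], [0.0, 0.0, 0.0, 1.0]]}
```

View pics/side0.png

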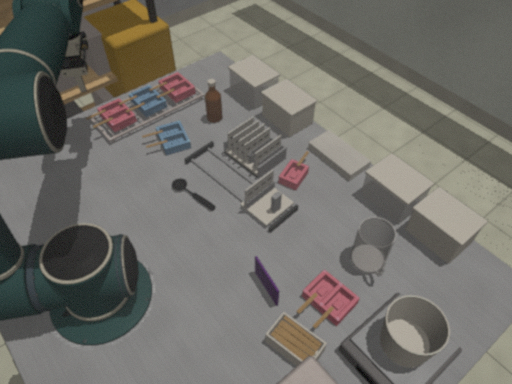

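View pics/top0.png

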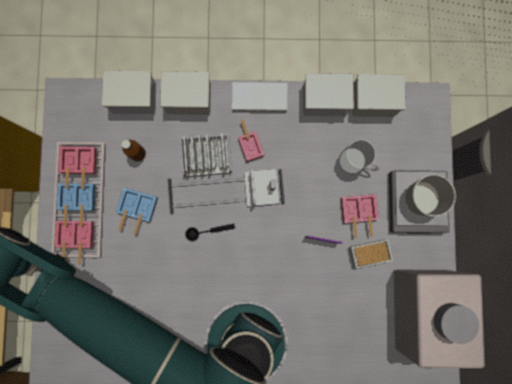

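View pics/wrist0.png

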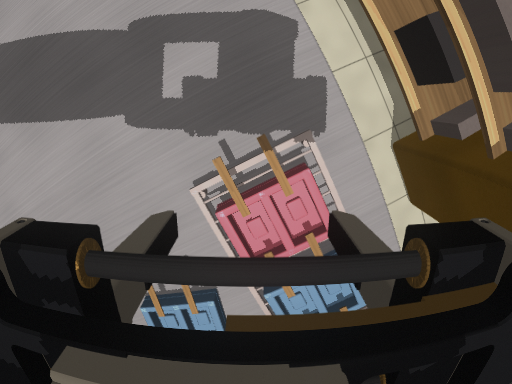

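```bash
cat > h.py <<'E'
import cv2,numpy as np
def load(n): return np.load(f"pics/{n}.npy",allow_pickle=True).item()
def world(d,u,v,z=None):
    K=d["camera_matrix"];R=cv2.Rodrigues(np.array(d["rvec"],float))[0];t=np.array(d["tvec"],float).ravel()
    r=np.linalg.inv(K)@np.array([u,v,1.]);C=-R.T@t;w=R.T@r
    if z is None: 
        return C+w*d["z_map"][int(round(v)),int(round(u))]
    return C+w*(z-C[2])/w[2]
def proj(d,P):
    return cv2.projectPoints(np.array(P,float).reshape(-1,1,3),np.array(d["rvec"],float),np.array(d["tvec"],float),d["camera_matrix"],None)[0].reshape(-1,2)
def cloud(d):
    K=d["camera_matrix"];R=cv2.Rodrigues(np.array(d["rvec"],float))[0];t=np.array(d["tvec"],float).ravel()
    H,W=d["z_map"].shape;v,u=np.mgrid[:H,:W];z=d["z_map"]
    p=np.stack([(u-K[0,2])/K[0,0]*z,(v-K[1,2])/K[1,1]*z,z],-1)
    return (p-t)@R
E
python3 - <<'E'
from h import *
for n,(a,b,c,e) in {"side0":(180,110,320,240),"top0":(160,110,300,220)}.items():
    d=load(n);im=d["img"][b:e,a:c];f=5.6 if n=="top0" else 4.5
    f=int(800/(c-a)); f=min(f,600//(e-b))
    cv2.imwrite(f"pics/{n}c.png",cv2.resize(im,None,fx=f,fy=f,interpolation=cv2.INTER_CUBIC)); print(f)
E
```

```text
4
5
```

View pics/side0c.png

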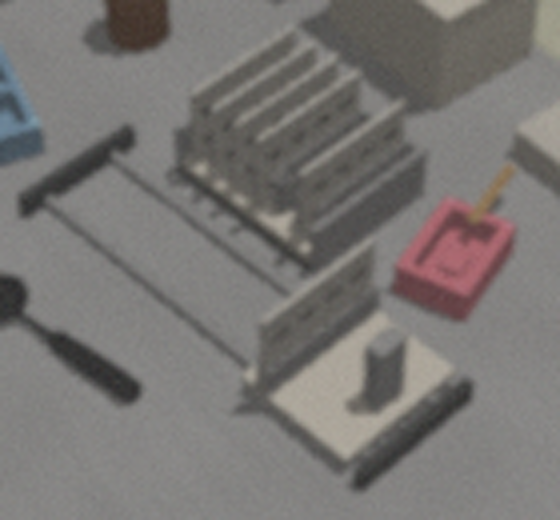

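View pics/top0c.png

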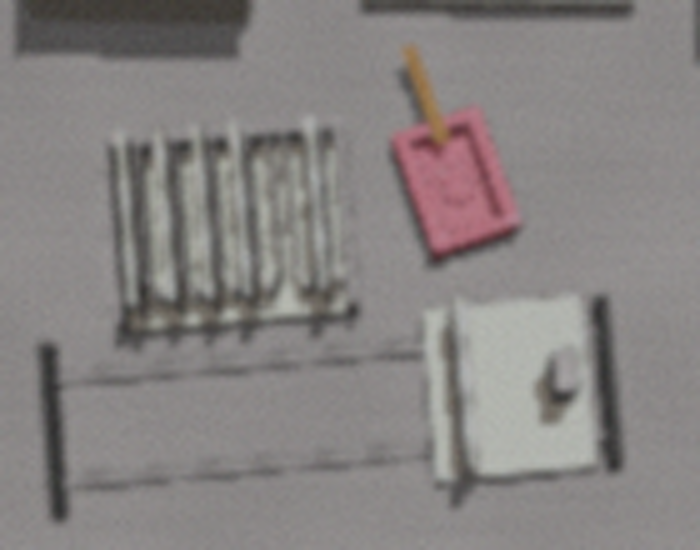

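```bash
python3 - <<'E'
from h import *
d=load("top0");P=cloud(d)
def c(x,y): return 160+x/5,110+y/5
for nm,(x,y),z in [("rail L near end",(75,487),20),("railL R",(425,458),20),("rail far L",(65,383),20),("rail far R",(420,352),20),("handle top",(566,358),93.5),
 ("plate near",(455,500),105),("plate far",(457,298),105),("carr NR",(600,465),20),("carr FR",(580,295),20),("carr FL",(425,310),20),("carr NL",(437,480),20),
 ("p0 far",(118,135),105),("p3far",(235,122),105),("p5far",(310,120),105),("rack front L",(125,330),20),("rack front R",(350,312),20),("pink",(455,185),30)]:
    u,v=c(x,y);print(nm,np.round(world(d,u,v,z)),np.round(world(d,u,v)))
s=load("side0");S=cloud(s)
# height map clusters from both
for nm,A in(("top",P),("side",S)):
    A=A.reshape(-1,3)
    for x0,x1 in((560,700),(690,870)):
        m=(A[:,2]>88)&(A[:,2]<120)&(A[:,0]>x0)&(A[:,0]<x1)&(abs(A[:,1])<320)
        q=A[m];print(nm,m.sum(), np.histogram(q[:,1],bins=np.arange(-160,320,8)))
E
```

```text
rail L near end [472. 255.  20.] [473. 258.   2.]
railL R [495.   7.  20.] [497.   7.  -6.]
rail far L [546. 264.  20.] [548. 267.   2.]
rail far R [571.  11.  20.] [572.  11.  14.]
handle top [558. -90.  94.] [558. -90.  92.]
plate near [459. -14. 105.] [466. -15.   7.]
plate far [597. -15. 105.] [598. -15. 100.]
carr NR [ 491. -118.   20.] [ 493. -120.   -4.]
carr FR [ 613. -104.   20.] [ 615. -104.    8.]
carr FL [601.   8.  20.] [601.   8.  21.]
carr NL [479.  -2.  20.] [480.  -2.   7.]
p0 far [707. 218. 105.] [707. 218. 104.]
p3far [717. 138. 105.] [718. 139. 101.]
p5far [719.  87. 105.] [719.  87. 105.]
rack front L [585. 222.  20.] [586. 224.   9.]
rack front R [599.  61.  20.] [600.  62.  14.]
pink [691. -13.  30.] [693. -13.  16.]
top 353 (array([ 0,  0,  0,  0,  0,  0,  0,  0,  4,  3,  1,  0,  0,  0,  0,  0,  0,
       11, 10,  0,  0,  0,  0,  0,  0,  0,  0,  0,  0, 23, 32,  0,  0,  0,
        0,  4, 41, 16,  0, 33, 32,  0, 25, 40,  5, 17, 51,  5,  0,  0,  0,
        0,  0,  0,  0,  0,  0,  0,  0]), array([-160, -152, -144, -136, -128, -120, -112, -104,  -96,  -88,  -80,
  
[... 1669 characters left out ...]
 296,  304,  312]))
side 1544 (array([ 0,  0,  0,  0,  0,  0,  0,  0,  0,  0,  0,  0,  0,  0,  0,  0,  0,
        0,  0,  0,  0,  0,  0,  0,  0,  0,  0,  0,  0,  0, 23,  7,  0,  0,
        0,  0, 13, 83, 34, 38, 51, 38, 29, 41, 43, 30, 35, 46, 34, 31, 27,
       27, 32, 27, 30, 29, 33,  9,  0]), array([-160, -152, -144, -136, -128, -120, -112, -104,  -96,  -88,  -80,
        -72,  -64,  -56,  -48,  -40,  -32,  -24,  -16,   -8,    0,    8,
         16,   24,   32,   40,   48,   56,   64,   72,   80,   88,   96,
        104,  112,  120,  128,  136,  144,  152,  160,  168,  176,  184,
        192,  200,  208,  216,  224,  232,  240,  248,  256,  264,  272,
        280,  288,  296,  304,  312]))
```

```bash
python3 - <<'E'
from h import *
for n in("top0","side0"):
    A=cloud(load(n)).reshape(-1,3)
    m=(A[:,2]>85)&(A[:,2]<112)&(A[:,0]>440)&(A[:,0]<735)&(A[:,1]>-40)&(A[:,1]<235);q=A[m]
    best=None
    for yaw in np.arange(0.0,0.2,0.002):
        v=-np.sin(yaw)*q[:,0]+np.cos(yaw)*q[:,1]
        h=np.histogram(v,np.arange(-140,200,2))[0];sc=(h.astype(float)**2).sum()
        if best is None or sc>best[0]: best=(sc,yaw)
    yaw=best[1];print(n,"yaw",yaw)
    u=np.cos(yaw)*q[:,0]+np.sin(yaw)*q[:,1];v=-np.sin(yaw)*q[:,0]+np.cos(yaw)*q[:,1]
    o=np.argsort(v);g=np.split(o,np.where(np.diff(v[o])>6)[0]+1)
    for i in g:
        if len(i)<6: continue
        k=np.polyfit(u[i],v[i],1)
        print(len(i),"v %.1f sd %.1f u %.0f..%.0f z %.0f slope %.3f"%(np.median(v[i]),v[i].std(),*np.percentile(u[i],[1,99]),np.percentile(A[m][i,2],80),k[0]))
    # handle
    m=(A[:,2]>80)&(A[:,2]<100)&(abs(A[:,0]-558)<40)&(abs(A[:,1]+90)<30);print("handle",A[m].mean(0),m.sum(), A[m].min(0),A[m].max(0))
E
```

```text
top0 yaw 0.096
60 v -70.7 sd 1.8 u 480..593 z 109 slope -0.006
72 v 18.8 sd 1.9 u 609..728 z 108 slope 0.003
76 v 70.4 sd 1.9 u 611..728 z 107 slope 0.002
80 v 96.1 sd 2.0 u 610..728 z 109 slope 0.002
81 v 122.1 sd 1.9 u 609..724 z 107 slope 0.002
88 v 148.2 sd 2.0 u 610..728 z 107 slope 0.002
handle [550.97913834 -87.98763962  93.68733262] 45 [535.48421374 -96.11272268  87.16329115] [563.76284968 -78.72245916  99.97642111]
side0 yaw 0.098
177 v -72.9 sd 2.0 u 474..591 z 105 slope -0.007
145 v 16.9 sd 2.1 u 606..725 z 102 slope -0.005
146 v 68.8 sd 2.4 u 606..723 z 102 slope 0.005
145 v 94.8 sd 2.3 u 607..723 z 102 slope 0.009
149 v 121.2 sd 2.4 u 604..726 z 102 slope -0.001
147 v 146.9 sd 2.3 u 606..725 z 102 slope 0.003
handle [545.64401925 -89.98559684  89.24711408] 64 [531.80531761 -98.82186154  80.0685675 ] [561.93841846 -80.97577507  94.36955944]
```

```bash
cat >> h.py <<'E'
from scipy.spatial.transform import Rotation as R_
YAW=0.097
ex=np.array([np.cos(YAW),np.sin(YAW),0]);ey=np.array([-np.sin(YAW),np.cos(YAW),0])
def uv(p): p=np.asarray(p,float);return np.array([p@ex,p@ey,p[2]])
def plan(u,v,z,s,flip=1,rot=True):
    """shift/turn for TCP at frame (u,v,z), tool x down, tool z = flip*ey"""
    Rc=R_.from_rotvec(s["eef_rot"]).as_matrix()
    zt=flip*ey;xt=np.array([0,0,-1.]);Rt=np.stack([xt,np.cross(zt,xt),zt],1)
    p=u*ex+v*ey+np.array([0,0,z])
    sh=Rc.T@(p-s["ee_pos"]);w=np.degrees(R_.from_matrix(Rc.T@Rt).as_rotvec())
    return np.round(sh,2),np.round(w,2)
E
python3 - <<'E'
from h import *
from cell import manip
s=manip.state()
print(R_.from_rotvec(s["eef_rot"]).as_matrix().round(3),uv(s["ee_pos"]))
for f in(1,-1): print(f,plan(540,-141,230,s,f))
E
```

```text
[[-0.    -0.893  0.451]
 [-0.001  0.451  0.893]
 [-1.    -0.    -0.001]] [361.23621036 570.04999536 218.11187494]
1 (array([ -11.48, -531.61, -504.93]), array([-3.236e+01, -5.000e-02, -1.000e-02]))
-1 (array([ -11.48, -531.61, -504.93]), array([ 1.4764e+02, -2.0000e-02,  6.0000e-02]))
```

>>> jog_arm:
  commands:
    - {"tx": -70,"ty": -530,"tz": -440,"wx": -32.4,"grip": 50}
    - {"tx": -70,"ty": -530,"tz": -440,"wx": -32.4,"grip": 50}
    - {"tx": -70,"ty": -530,"tz": -440,"wx": -32.4,"grip": 50}
    - {"tx": -70,"ty": -530,"tz": -440,"wx": -32.4,"grip": 50}
    - {"tx": -70,"ty": -530,"tz": -440,"wx": -32.4,"grip": 50}
    - {"tx": -70,"ty": -530,"tz": -440,"wx": -32.4,"grip": 50}
    - {"tx": -70,"ty": -530,"tz": -440,"wx": -32.4,"grip": 50}
    - {"tx": -70,"ty": -530,"tz": -440,"wx": -32.4,"grip": 50}
    - {"tx": -70,"ty": -530,"tz": -440,"wx": -32.4,"grip": 50}
    - {"tx": -70,"ty": -530,"tz": -440,"wx": -32.4,"grip": 50}
    - {"tx": -70,"ty": -530,"tz": -440,"wx": -32.4,"grip": 50}
    - {"tx": -70,"ty": -530,"tz": -440,"wx": -32.4,"grip": 50}
    - {"tx": -70,"ty": -530,"tz": -440,"wx": -32.4,"grip": 50}
    - {"tx": -70,"ty": -530,"tz": -440,"wx": -32.4,"grip": 50}
    - {"tx": -70,"ty": -530,"tz": -440,"wx": -32.4,"grip": 50}
    - {"tx": -70,"ty": -530,"tz": -440,"wx": -32.4,"grip": 50}
    - {"tx": -70,"ty": -530,"tz": -440,"wx": -32.4,"grip": 50}
    - {"tx": -70,"ty": -530,"tz": -440,"wx": -32.4,"grip": 50}
    - {"tx": -70,"ty": -530,"tz": -440,"wx": -32.4,"grip": 50}
    - {"tx": -70,"ty": -530,"tz": -440,"wx": -32.4,"grip": 50}

```text
$.commands[0]: bad value
```

```bash
cat >> h.py <<'E'
def wsnap(manip,name):
    s=manip.state();d=manip.snapshot("wrist");d["pos"]=s["ee_pos"];d["rot"]=s["eef_rot"]
    cv2.imwrite(f"pics/{name}.png",cv2.resize(d["img"],None,fx=1.5,fy=1.5,interpolation=cv2.INTER_CUBIC));np.save(f"pics/{name}.npy",d,allow_pickle=True);return s,d
def wcloud(d):
    K=d["camera_matrix"];H,W=d["z_map"].shape;v,u=np.mgrid[:H,:W]
    x=(u-K[0,2])/K[0,0];y=(v-K[1,2])/K[1,1];r=np.hypot(x,y)+1e-9;t=np.tan(np.minimum(r,1.5))/r;z=d["z_map"]
    p=np.stack([x*t*z,y*t*z,z],-1);T=d["T_tool_cam"];p=p@T[:3,:3].T+T[:3,3]
    return p@R_.from_rotvec(d["rot"]).as_matrix().T+d["pos"]
def wray(d,u,v,z):
    K=d["camera_matrix"];x=(u-K[0,2])/K[0,0];y=(v-K[1,2])/K[1,1];r=np.hypot(x,y)+1e-9
    c=np.array([np.sin(r)*x/r,np.sin(r)*y/r,np.cos(r)]);T=d["T_tool_cam"];Rw=R_.from_rotvec(d["rot"]).as_matrix()
    C=Rw@T[:3,3]+d["pos"];w=Rw@T[:3,:3]@c;return C+w*(z-C[2])/w[2]
def frame(P): return np.stack([P@ex,P@ey,P[...,2]],-1)
E
python3 - <<'E'
from h import *
from cell import manip
s,d=wsnap(manip,"w1");print(s["time_s"],uv(s["ee_pos"]),plan(500,-60,290,s))
E
```

```text
0.15 [361.23621036 570.04999536 218.11187494] (array([ -71.51, -454.46, -457.97]), array([-3.236e+01, -5.000e-02, -1.000e-02]))
```

View pics/w1.png

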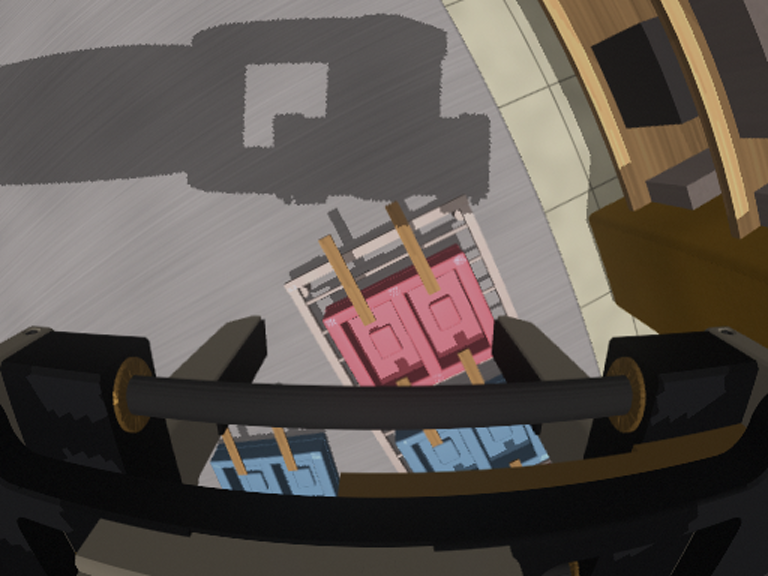

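>>> jog_arm:
  commands:
    - {"tx": -10,"ty": -20,"tz": -20,"wx": -3,"wy": 0,"wz": 0,"grip": 60}

```text
time_s: 0.28
ee_pos: [311.8, 577.1, 225.7]
eef_rot: [-0.9, 1.381, 0.899]
force: [0.1, 0.0, -0.5]
gripper_width: 0.966
```

>>> jog_arm:
  commands:
    - {"tx": -60,"ty": -430,"tz": -440,"wx": -29.4,"wy": 0,"wz": 0,"grip": 50}
    - {"tx": -60,"ty": -430,"tz": -440,"wx": -29.4,"wy": 0,"wz": 0,"grip": 50}
    - {"tx": -60,"ty": -430,"tz": -440,"wx": -29.4,"wy": 0,"wz": 0,"grip": 50}
    - {"tx": -60,"ty": -430,"tz": -440,"wx": -29.4,"wy": 0,"wz": 0,"grip": 50}
    - {"tx": -60,"ty": -430,"tz": -440,"wx": -29.4,"wy": 0,"wz": 0,"grip": 50}
    - {"tx": -60,"ty": -430,"tz": -440,"wx": -29.4,"wy": 0,"wz": 0,"grip": 50}
    - {"tx": -60,"ty": -430,"tz": -440,"wx": -29.4,"wy": 0,"wz": 0,"grip": 50}
    - {"tx": -60,"ty": -430,"tz": -440,"wx": -29.4,"wy": 0,"wz": 0,"grip": 50}
    - {"tx": -60,"ty": -430,"tz": -440,"wx": -29.4,"wy": 0,"wz": 0,"grip": 50}
    - {"tx": -60,"ty": -430,"tz": -440,"wx": -29.4,"wy": 0,"wz": 0,"grip": 50}
    - {"tx": -60,"ty": -430,"tz": -440,"wx": -29.4,"wy": 0,"wz": 0,"grip": 50}
    - {"tx": -60,"ty": -430,"tz": -440,"wx": -29.4,"wy": 0,"wz": 0,"grip": 50}
    - {"tx": -60,"ty": -430,"tz": -440,"wx": -29.4,"wy": 0,"wz": 0,"grip": 50}
    - {"tx": -60,"ty": -430,"tz": -440,"wx": -29.4,"wy": 0,"wz": 0,"grip": 50}
    - {"tx": -60,"ty": -430,"tz": -440,"wx": -29.4,"wy": 0,"wz": 0,"grip": 50}
    - {"tx": -60,"ty": -430,"tz": -440,"wx": -29.4,"wy": 0,"wz": 0,"grip": 50}
    - {"tx": -60,"ty": -430,"tz": -440,"wx": -29.4,"wy": 0,"wz": 0,"grip": 50}
    - {"tx": -60,"ty": -430,"tz": -440,"wx": -29.4,"wy": 0,"wz": 0,"grip": 50}
    - {"tx": -60,"ty": -430,"tz": -440,"wx": -29.4,"wy": 0,"wz": 0,"grip": 50}
    - {"tx": -60,"ty": -430,"tz": -440,"wx": -29.4,"wy": 0,"wz": 0,"grip": 50}

```text
time_s: 1.95
ee_pos: [528.8, 0.6, 288.7]
eef_rot: [-1.282, 1.16, 1.282]
force: [0.2, 1.2, -0.9]
gripper_width: 0.539
```

```bash
python3 - <<'E'
from h import *
from cell import manip
s,d=wsnap(manip,"w2");print(s["time_s"],uv(s["ee_pos"]),s["joint_vel"].round(3),plan(500,-60,290,s))
E
```

```text
1.95 [526.33780985 -50.61131553 288.66350067] [ 0.001  0.    -0.    -0.001 -0.    -0.001] (array([-1.34, 26.36, -9.33]), array([0.13, 0.01, 0.  ]))
```

View pics/w2.png

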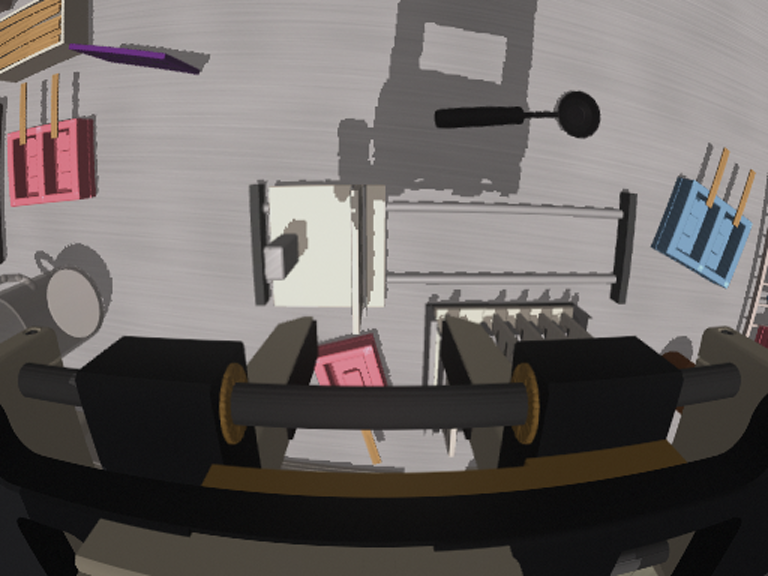

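>>> jog_arm:
  commands:
    - {"tx": 0,"ty": -120,"tz": 60,"wx": 0,"wy": 0,"wz": 0,"grip": 50}
    - {"tx": 0,"ty": -120,"tz": 60,"wx": 0,"wy": 0,"wz": 0,"grip": 50}
    - {"tx": 0,"ty": -120,"tz": 60,"wx": 0,"wy": 0,"wz": 0,"grip": 50}
    - {"tx": 0,"ty": -120,"tz": 60,"wx": 0,"wy": 0,"wz": 0,"grip": 50}
    - {"tx": 0,"ty": -120,"tz": 60,"wx": 0,"wy": 0,"wz": 0,"grip": 50}
    - {"tx": 0,"ty": -120,"tz": 60,"wx": 0,"wy": 0,"wz": 0,"grip": 50}

```text
time_s: 2.5
ee_pos: [642.3, 71.6, 288.2]
eef_rot: [-1.281, 1.162, 1.283]
force: [0.9, -0.0, -0.3]
gripper_width: 0.535
```

```bash
python3 - <<'E'
from h import *
from cell import manip
s,d=wsnap(manip,"w3");print(s["time_s"],uv(s["ee_pos"]))
for n in("w2","w3"):
    d=load(n);F=frame(wcloud(d)).reshape(-1,3)
    m=(F[:,2]>96)&(F[:,2]<112)&(F[:,0]>465)&(F[:,0]<640)&(F[:,1]>-100)&(F[:,1]<180);q=F[m]
    o=np.argsort(q[:,1]);q=q[o]
    for g in np.split(q,np.where(np.diff(q[:,1])>6)[0]+1):
        if len(g)>5: print(n,len(g),"v %.1f (%.1f..%.1f) u %.0f..%.0f z %.0f slope %.3f"%(np.median(g[:,1]),g[:,1].min(),g[:,1].max(),g[:,0].min(),g[:,0].max(),np.median(g[:,2]),np.polyfit(g[:,0],g[:,1],1)[0]))
    m=(F[:,2]>88)&(F[:,2]<98)&(abs(F[:,1]+141)<25)&(abs(F[:,0]-540)<40);q=F[m]
    if len(q): print("handle",np.median(q,0),q.min(0),q.max(0))
E
```

```text
2.5 [646.24840548   9.08101153 288.1556721 ]
w2 514 v -71.1 (-74.4..-68.3) u 478..597 z 106 slope 0.002
w2 27 v 67.4 (66.7..68.8) u 609..629 z 99 slope -0.007
handle [ 538.80157525 -139.94518729   92.53775518] [ 523.88160488 -149.94079193   88.18275934] [ 554.09856625 -132.04768322   94.78947734]
w3 644 v -70.2 (-74.7..-67.5) u 478..598 z 106 slope 0.001
w3 131 v 18.9 (16.5..21.5) u 609..640 z 104 slope 0.015
w3 157 v 69.7 (67.0..73.6) u 609..640 z 104 slope -0.010
w3 167 v 95.3 (93.0..100.0) u 609..640 z 104 slope -0.021
w3 156 v 121.4 (118.7..125.7) u 609..640 z 104 slope -0.012
w3 161 v 146.8 (144.6..151.7) u 609..640 z 104 slope -0.003
handle [ 539.74416624 -139.81763974   92.67769844] [ 524.65856581 -149.52364816   88.52468038] [ 554.70122534 -131.63503836   95.60374665]
```

View pics/w3.png

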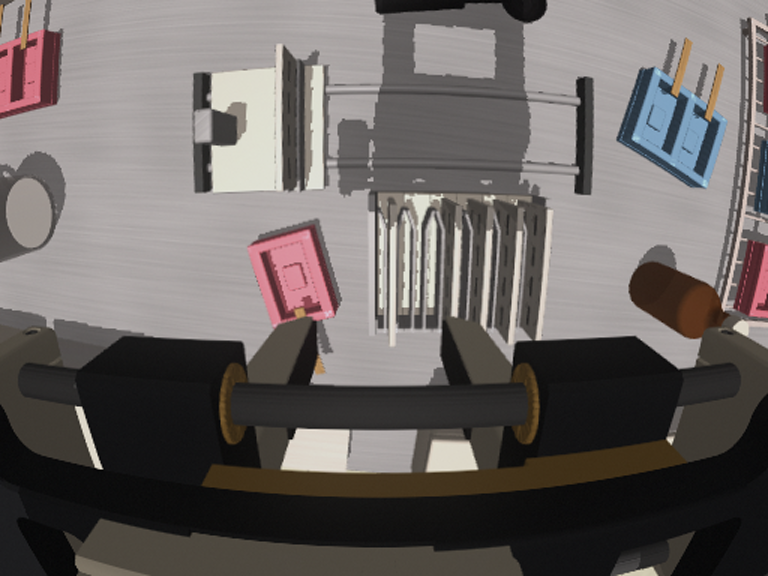

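```bash
python3 - <<'E'
from h import *
from cell import manip
s=manip.state()
print(plan(539.5,-140.5,160,s),plan(539.5,-140.5,63,s))
E
```

```text
(array([ 128.8 ,  106.51, -148.91]), array([ 0.08, -0.01, -0.01])) (array([ 225.8 ,  106.48, -148.9 ]), array([ 0.08, -0.01, -0.01]))
```

>>> jog_arm:
  commands:
    - {"tx": 40,"ty": 106.5,"tz": -149,"wx": 0,"wy": 0,"wz": 0,"grip": 50}
    - {"tx": 40,"ty": 106.5,"tz": -149,"wx": 0,"wy": 0,"wz": 0,"grip": 50}
    - {"tx": 40,"ty": 106.5,"tz": -149,"wx": 0,"wy": 0,"wz": 0,"grip": 50}
    - {"tx": 60,"ty": 106.5,"tz": -149,"wx": 0,"wy": 0,"wz": 0,"grip": 50}
    - {"tx": 100,"ty": 106.5,"tz": -149,"wx": 0,"wy": 0,"wz": 0,"grip": 50}
    - {"tx": 130,"ty": 106.5,"tz": -149,"wx": 0,"wy": 0,"wz": 0,"grip": 50}
    - {"tx": 130,"ty": 106.5,"tz": -149,"wx": 0,"wy": 0,"wz": 0,"grip": 50}
    - {"tx": 130,"ty": 106.5,"tz": -149,"wx": 0,"wy": 0,"wz": 0,"grip": 50}

```text
time_s: 3.22
ee_pos: [549.6, -88.0, 157.9]
eef_rot: [-1.278, 1.163, 1.282]
force: [0.2, -0.2, 0.9]
gripper_width: 0.536
```

```bash
python3 - <<'E'
from h import *
from cell import manip
s,d=wsnap(manip,"w4");print(s["time_s"],uv(s["ee_pos"]),plan(539.5,-140.5,63,s))
F=frame(wcloud(d)).reshape(-1,3)
m=(F[:,2]>86)&(F[:,2]<99)&(abs(F[:,1]+141)<25)&(abs(F[:,0]-540)<40);q=F[m]
if len(q): print("handle",np.median(q,0),q.min(0),q.max(0))
E
```

```text
3.2167 [ 538.4441804  -140.82051834  157.88834368] (array([94.89, -1.28,  0.25]), array([-0.03,  0.04, -0.14]))
handle [ 538.26438458 -141.62688253   92.61169634] [ 524.4128998  -149.92666169   86.14051517] [ 554.76329496 -132.51837109   95.08038719]
```

View pics/w4.png

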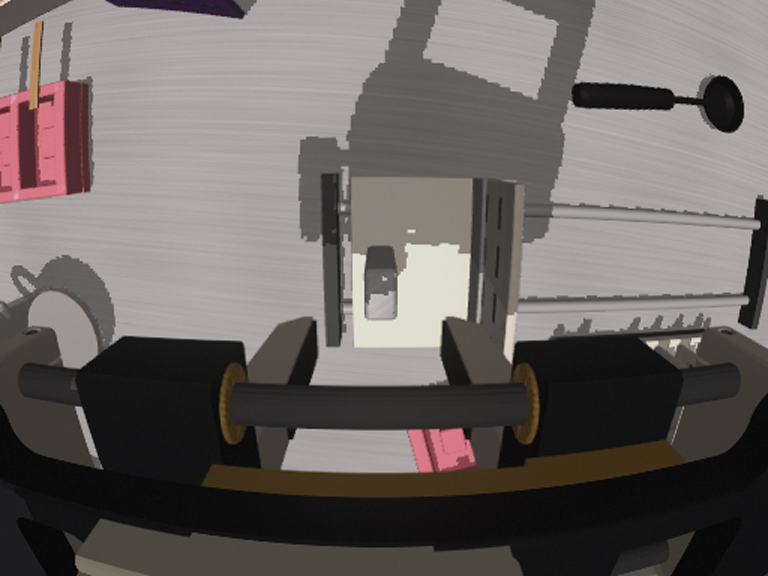

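>>> jog_arm:
  commands:
    - {"tx": 40,"ty": -1,"tz": 0,"wx": 0,"wy": 0,"wz": 0,"grip": 50}
    - {"tx": 75,"ty": -1,"tz": 0,"wx": 0,"wy": 0,"wz": 0,"grip": 50}
    - {"tx": 95,"ty": -1,"tz": 0,"wx": 0,"wy": 0,"wz": 0,"grip": 50}
    - {"tx": 95,"ty": -1,"tz": 0,"wx": 0,"wy": 0,"wz": 0,"grip": 50}
    - {"tx": 95,"ty": -1,"tz": 0,"wx": 0,"wy": 0,"wz": 0,"grip": 10}
    - {"tx": 95,"ty": -1,"tz": 0,"wx": 0,"wy": 0,"wz": 0,"grip": 10}
    - {"tx": 95,"ty": -1,"tz": 0,"wx": 0,"wy": 0,"wz": 0,"grip": 10}
    - {"tx": 95,"ty": -1,"tz": 0,"wx": 0,"wy": 0,"wz": 0,"grip": 10}
    - {"tx": 95,"ty": -1,"tz": 0,"wx": 0,"wy": 0,"wz": 0,"grip": 10}
    - {"tx": 95,"ty": -1,"tz": 0,"wx": 0,"wy": 0,"wz": 0,"grip": 10}
    - {"tx": 95,"ty": -1,"tz": 0,"wx": 0,"wy": 0,"wz": 0,"grip": 10}
    - {"tx": 95,"ty": -1,"tz": 0,"wx": 0,"wy": 0,"wz": 0,"grip": 10}
  force: 25

```text
time_s: 4.27
ee_pos: [552.6, -86.9, 64.8]
eef_rot: [-1.28, 1.159, 1.281]
force: [-1.6, 7.4, 6.9]
gripper_width: 0.191
```

```bash
python3 - <<'E'
from h import *
from cell import manip
s=manip.state();print(s["time_s"],uv(s["ee_pos"]),s["gripper_width"]*93,uv(s["force"]),plan(538.5,-25,63,s))
E
```

```text
4.2667 [ 541.57205353 -139.97784055   64.78821049] 17.792951219467092 [-0.85297716  7.5471648   6.8869597 ] (array([  1.94,   2.97, 114.98]), array([0.05, 0.08, 0.07]))
```

>>> jog_arm:
  commands:
    - {"tx": 0,"ty": 0,"tz": 3,"wx": 0,"wy": 0,"wz": 0,"grip": 10}
    - {"tx": 0,"ty": 0,"tz": 9,"wx": 0,"wy": 0,"wz": 0,"grip": 10}
    - {"tx": 0,"ty": 0,"tz": 18,"wx": 0,"wy": 0,"wz": 0,"grip": 10}
    - {"tx": 0,"ty": 0,"tz": 28,"wx": 0,"wy": 0,"wz": 0,"grip": 10}
    - {"tx": 0,"ty": 0,"tz": 38,"wx": 0,"wy": 0,"wz": 0,"grip": 10}
    - {"tx": 0,"ty": 0,"tz": 48,"wx": 0,"wy": 0,"wz": 0,"grip": 10}
    - {"tx": 0,"ty": 0,"tz": 58,"wx": 0,"wy": 0,"wz": 0,"grip": 10}
    - {"tx": 0,"ty": 0,"tz": 68,"wx": 0,"wy": 0,"wz": 0,"grip": 10}
    - {"tx": 0,"ty": 0,"tz": 78,"wx": 0,"wy": 0,"wz": 0,"grip": 10}
    - {"tx": 0,"ty": 0,"tz": 88,"wx": 0,"wy": 0,"wz": 0,"grip": 10}
    - {"tx": 0,"ty": 0,"tz": 98,"wx": 0,"wy": 0,"wz": 0,"grip": 10}
    - {"tx": 0,"ty": 0,"tz": 106,"wx": 0,"wy": 0,"wz": 0,"grip": 10}
    - {"tx": 0,"ty": 0,"tz": 112,"wx": 0,"wy": 0,"wz": 0,"grip": 10}
    - {"tx": 0,"ty": 0,"tz": 116,"wx": 0,"wy": 0,"wz": 0,"grip": 10}
    - {"tx": 0,"ty": 0,"tz": 116,"wx": 0,"wy": 0,"wz": 0,"grip": 10}
    - {"tx": 0,"ty": 0,"tz": 116,"wx": 0,"wy": 0,"wz": 0,"grip": 10}
    - {"tx": 0,"ty": 0,"tz": 116,"wx": 0,"wy": 0,"wz": 0,"grip": 10}

```text
time_s: 5.68
ee_pos: [541.3, 28.1, 64.8]
eef_rot: [-1.281, 1.16, 1.28]
force: [-0.4, 2.2, 6.4]
gripper_width: 0.19
```

```bash
cat > tops.py <<'E'
from h import *
def tops(d,kind):
    F=frame(wcloud(d) if kind=="w" else cloud(d)).reshape(-1,3)
    m=(F[:,2]>(96 if kind=="w" else 88))&(F[:,2]<112)&(F[:,0]>465)&(F[:,0]<735)&(F[:,1]>-110)&(F[:,1]<180);q=F[m]
    q=q[np.argsort(q[:,1])]
    for g in np.split(q,np.where(np.diff(q[:,1])>6)[0]+1):
        if len(g)>8: print(kind,len(g),"v %.1f (mean %.1f) u %.0f..%.0f z %.0f"%(np.median(g[:,1]),g[:,1].mean(),*np.percentile(g[:,0],[1,99]),np.median(g[:,2])))
E
python3 - <<'E'
from tops import *
from cell import manip
s,d=wsnap(manip,"w5");print(s["time_s"],uv(s["ee_pos"]),s["gripper_width"]*93,uv(s["force"]))
tops(d,"w")
for n in("top","side"):
    d=manip.snapshot(n);np.save(f"pics/{n}5.npy",d,allow_pickle=True);print(n);tops(d,n)
    a,b,c,e={"side":(180,110,320,240),"top":(160,110,300,220)}[n]
    cv2.imwrite(f"pics/{n}5c.png",cv2.resize(d["img"][b:e,a:c],None,fx=4,fy=4,interpolation=cv2.INTER_CUBIC))
E
```

```text
5.6833 [541.51674392 -24.41645832  64.78946113] 17.69169033369901 [-0.16359452  2.26998062  6.41365983]
w 285 v -38.0 (mean -38.2) u 531..542 z 104
w 277 v -13.4 (mean -13.2) u 531..542 z 104
w 1967 v 39.0 (mean 39.8) u 478..530 z 105
w 57 v 119.8 (mean 120.3) u 665..680 z 102
top
top 46 v 18.4 (mean 18.4) u 644..728 z 105
top 68 v 70.1 (mean 70.2) u 613..730 z 104
top 75 v 95.8 (mean 95.8) u 609..727 z 105
top 74 v 121.9 (mean 121.9) u 610..726 z 105
top 83 v 147.4 (mean 147.7) u 610..729 z 105
side
side 73 v -30.2 (mean -30.2) u 521..547 z 94
side 79 v 17.7 (mean 18.0) u 646..724 z 99
side 83 v 43.7 (mean 43.9) u 474..534 z 99
side 9 v 69.1 (mean 69.1) u 705..725 z 92
```

View pics/w5.png

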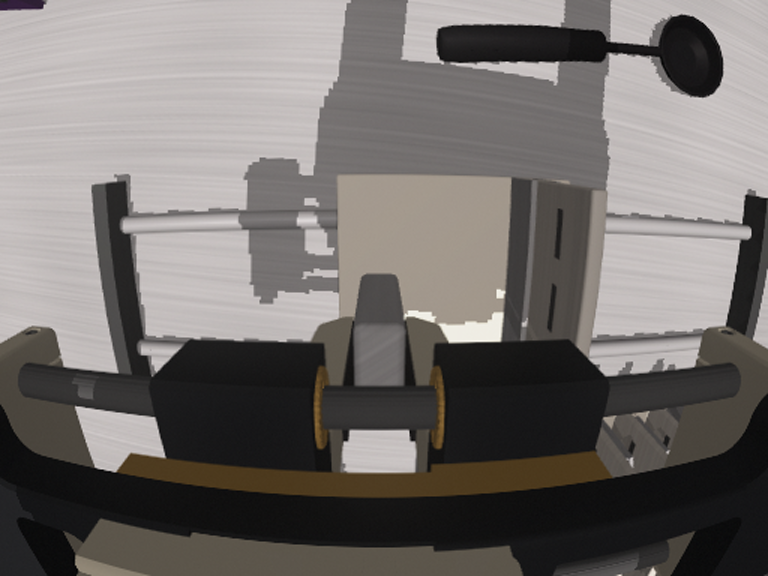

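View pics/side5c.png

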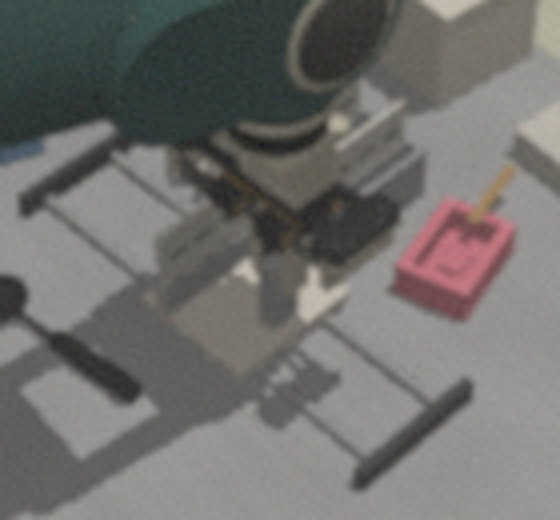

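>>> jog_arm:
  commands:
    - {"tx": 0,"ty": 0,"tz": 116,"wx": 0,"wy": 0,"wz": 0,"grip": 50}
    - {"tx": 0,"ty": 0,"tz": 0,"wx": 0,"wy": 0,"wz": 0,"grip": 50}
    - {"tx": 0,"ty": 0,"tz": 0,"wx": 0,"wy": 0,"wz": 0,"grip": 50}
    - {"tx": 0,"ty": 0,"tz": 0,"wx": 0,"wy": 0,"wz": 0,"grip": 50}

```text
time_s: 6.17
ee_pos: [541.0, 28.5, 64.2]
eef_rot: [-1.283, 1.16, 1.281]
force: [-0.2, -0.5, 0.8]
gripper_width: 0.432
```

My first row was wrong: it repeated the shift of 116 mm from the previous call, so the tool swung left for a moment. I'll check where the carriage is now before going on.

```bash
python3 - <<'E'
from tops import *
from cell import manip
s,d=wsnap(manip,"w6");print(s["time_s"],uv(s["ee_pos"]),s["gripper_width"]*93,uv(s["force"]))
d=manip.snapshot("side");np.save("pics/side6.npy",d,allow_pickle=True);tops(d,"side")
cv2.imwrite(f"pics/side6c.png",cv2.resize(d["img"][110:240,180:320],None,fx=4,fy=4,interpolation=cv2.INTER_CUBIC))
E
```

```text
6.1667 [541.25504672 -24.06605201  64.15583328] 40.158000885288736 [-0.24544007 -0.52871383  0.77570099]
side 28 v -61.5 (mean -59.4) u 527..544 z 100
side 28 v -31.8 (mean -31.4) u 520..540 z 91
side 196 v 19.9 (mean 21.9) u 475..723 z 98
```

View pics/w6.png

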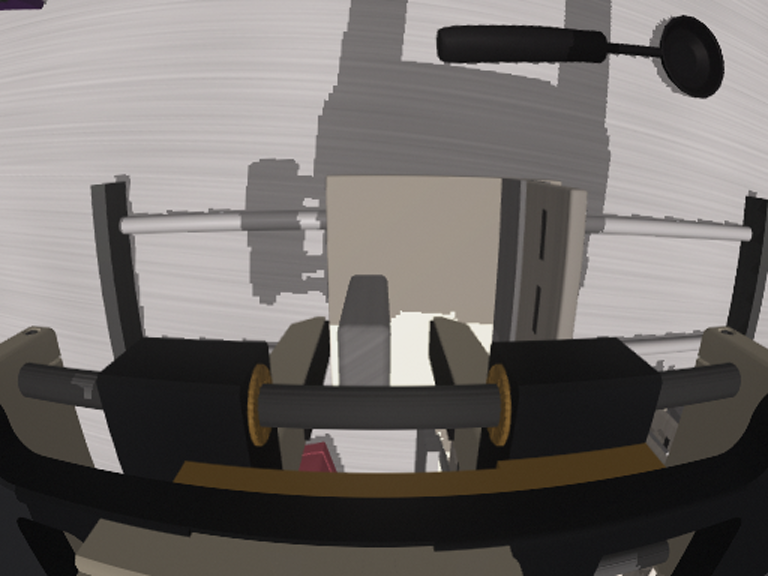

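View pics/side6c.png

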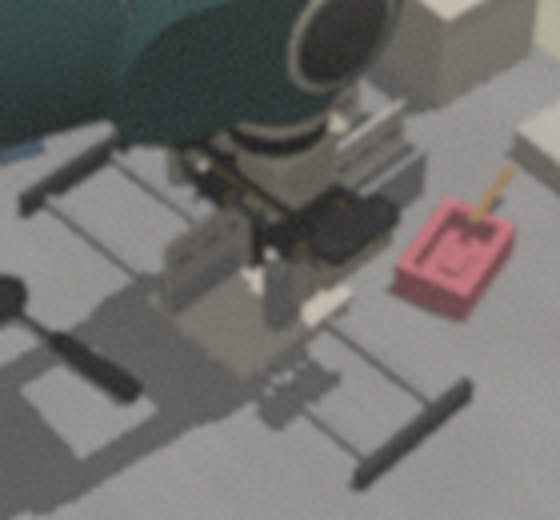

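>>> jog_arm:
  commands:
    - {"tx": 0,"ty": 0,"tz": 0,"wx": 0,"wy": 0,"wz": 0,"grip": 10}
    - {"tx": 0,"ty": 0,"tz": 0,"wx": 0,"wy": 0,"wz": 0,"grip": 10}
    - {"tx": 0,"ty": 0,"tz": 0,"wx": 0,"wy": 0,"wz": 0,"grip": 10}
    - {"tx": 0,"ty": 0,"tz": 0,"wx": 0,"wy": 0,"wz": 0,"grip": 10}
    - {"tx": 0,"ty": 0,"tz": 0,"wx": 0,"wy": 0,"wz": 0,"grip": 10}
    - {"tx": 0,"ty": 0,"tz": 0,"wx": 0,"wy": 0,"wz": 0,"grip": 10}
    - {"tx": 0,"ty": 0,"tz": 0,"wx": 0,"wy": 0,"wz": 0,"grip": 10}
    - {"tx": 0,"ty": 0,"tz": 0,"wx": 0,"wy": 0,"wz": 0,"grip": 10}

```text
time_s: 6.93
ee_pos: [540.9, 27.6, 63.7]
eef_rot: [-1.281, 1.162, 1.281]
force: [0.1, -2.1, -0.5]
gripper_width: 0.192
```

```bash
python3 - <<'E'
from tops import *
from cell import manip
s,d=wsnap(manip,"w7");print(s["time_s"],uv(s["ee_pos"]),s["gripper_width"]*93,uv(s["force"]))
d=manip.snapshot("side");tops(d,"side")
E
```

```text
6.9333 [540.98991028 -24.86522222  63.65202242] 17.857648829380466 [-0.08735564 -2.06070957 -0.50084116]
side 73 v -31.7 (mean -30.6) u 520..543 z 95
side 84 v 17.4 (mean 17.8) u 648..724 z 98
side 81 v 38.9 (mean 39.3) u 474..535 z 100
```

View pics/w7.png

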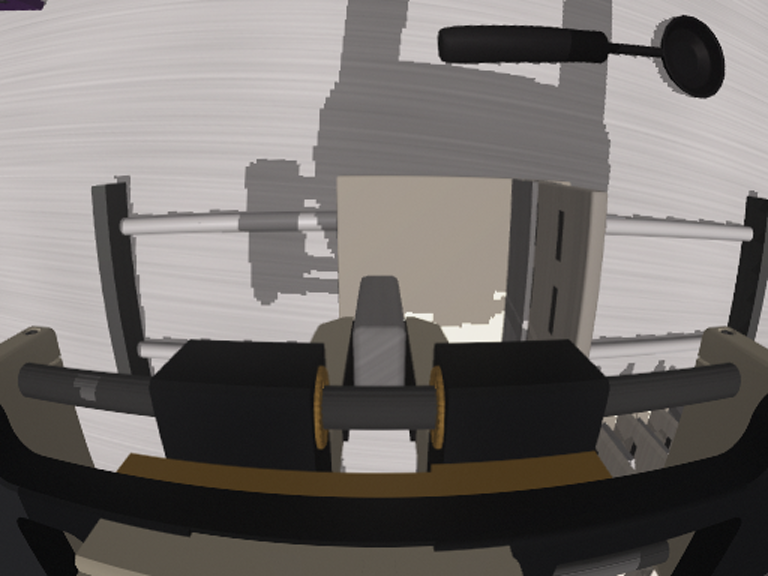

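>>> jog_arm:
  commands:
    - {"tx": 0,"ty": 0,"tz": 0,"wx": 0,"wy": 0,"wz": 0,"grip": 50}
    - {"tx": 0,"ty": 0,"tz": 0,"wx": 0,"wy": 0,"wz": 0,"grip": 50}
    - {"tx": 0,"ty": 0,"tz": 0,"wx": 0,"wy": 0,"wz": 0,"grip": 50}
    - {"tx": -30,"ty": 0,"tz": 0,"wx": 0,"wy": 0,"wz": 0,"grip": 50}
    - {"tx": -60,"ty": 0,"tz": 0,"wx": 0,"wy": 0,"wz": 0,"grip": 50}
    - {"tx": -100,"ty": 0,"tz": 0,"wx": 0,"wy": 0,"wz": 0,"grip": 50}
    - {"tx": -160,"ty": -110,"tz": 70,"wx": 0,"wy": 0,"wz": 0,"grip": 30}
    - {"tx": -160,"ty": -110,"tz": 70,"wx": 0,"wy": 0,"wz": 0,"grip": 0}
    - {"tx": -160,"ty": -110,"tz": 70,"wx": 0,"wy": 0,"wz": 0,"grip": 0}
    - {"tx": -160,"ty": -110,"tz": 70,"wx": 0,"wy": 0,"wz": 0,"grip": 0}
    - {"tx": -160,"ty": -110,"tz": 70,"wx": 0,"wy": 0,"wz": 0,"grip": 0}
    - {"tx": -160,"ty": -110,"tz": 70,"wx": 0,"wy": 0,"wz": 0,"grip": 0}
    - {"tx": -160,"ty": -110,"tz": 70,"wx": 0,"wy": 0,"wz": 0,"grip": 0}

```text
time_s: 8.12
ee_pos: [642.9, 107.8, 222.8]
eef_rot: [-1.28, 1.162, 1.282]
force: [0.3, -0.3, 0.3]
gripper_width: 0.084
```

```bash
python3 - <<'E'
from tops import *
from cell import manip
s,d=wsnap(manip,"w8");print(s["time_s"],uv(s["ee_pos"]),s["gripper_width"]*93,uv(s["force"]))
tops(d,"w")
cv2.imwrite("pics/w8c.png",cv2.resize(d["img"][0:240,130:400],None,fx=2.5,fy=2.5,interpolation=cv2.INTER_CUBIC))
E
```

```text
8.1167 [650.2893567   45.07601666 222.83796673] 7.81598763319402 [ 0.31127611 -0.37963612  0.291585  ]
w 513 v 19.1 (mean 19.0) u 610..685 z 104
w 856 v 40.5 (mean 40.5) u 479..597 z 106
w 516 v 70.5 (mean 70.5) u 610..686 z 104
w 659 v 95.6 (mean 95.8) u 610..701 z 104
w 690 v 121.4 (mean 121.7) u 610..701 z 104
w 667 v 146.8 (mean 147.3) u 609..701 z 104
```

View pics/w8c.png

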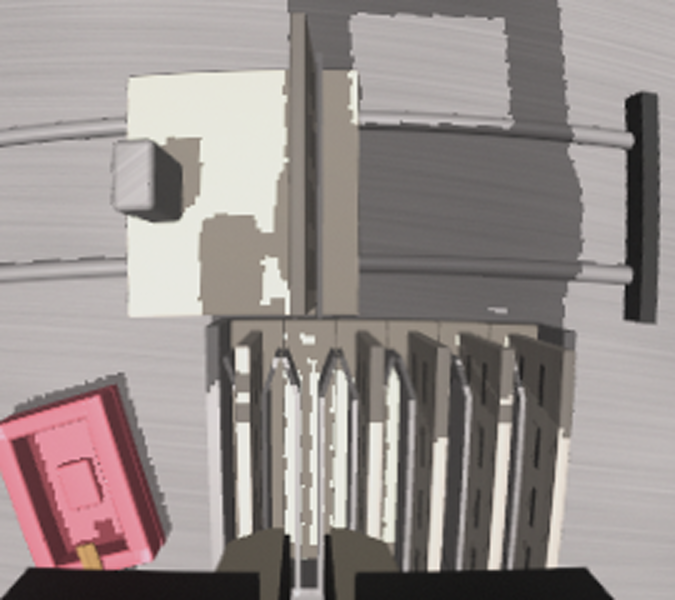

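```bash
python3 - <<'E'
from h import *
d=load("w8")
cv2.imwrite("pics/w8d.png",cv2.resize(d["img"][90:190,205:305],None,fx=6,fy=6,interpolation=cv2.INTER_NEAREST))
F=frame(wcloud(d))
# guides of bay and carriage by height bands
for u0,u1,zl,zh in((625,650,54,64),(485,590,46,56),(520,550,46,56),(485,510,46,56),(570,598,46,56),(616,622,50,64)):
    q=F.reshape(-1,3);m=(q[:,0]>u0)&(q[:,0]<u1)&(q[:,2]>zl)&(q[:,2]<zh)&(abs(q[:,1]-45)<28)
    h,e=np.histogram(q[m][:,1],np.arange(17,74,1));print(u0,u1,[(int(a),int(b)) for a,b in zip(e,h) if b>0])
E
```

```text
625 650 [(21, 19), (22, 7), (23, 4), (24, 13), (25, 19), (26, 7), (27, 4), (28, 1), (35, 3), (36, 5), (37, 7), (38, 18), (39, 16), (49, 15), (50, 2), (51, 17), (52, 8), (53, 5), (54, 2), (61, 2), (62, 5), (63, 7), (64, 19), (65, 16), (67, 22)]
485 590 [(46, 90), (48, 89), (49, 90), (51, 8)]
520 550 [(46, 26), (48, 26), (49, 26), (51, 8)]
485 510 [(46, 22), (48, 21), (49, 21)]
570 598 [(46, 23), (48, 24), (49, 24)]
616 622 [(21, 6), (28, 3), (29, 5), (30, 2), (31, 1), (33, 4), (34, 5), (35, 2), (54, 3), (55, 5), (56, 4), (58, 3), (59, 4), (60, 2), (61, 2), (67, 4), (68, 2)]
```

View pics/w8d.png

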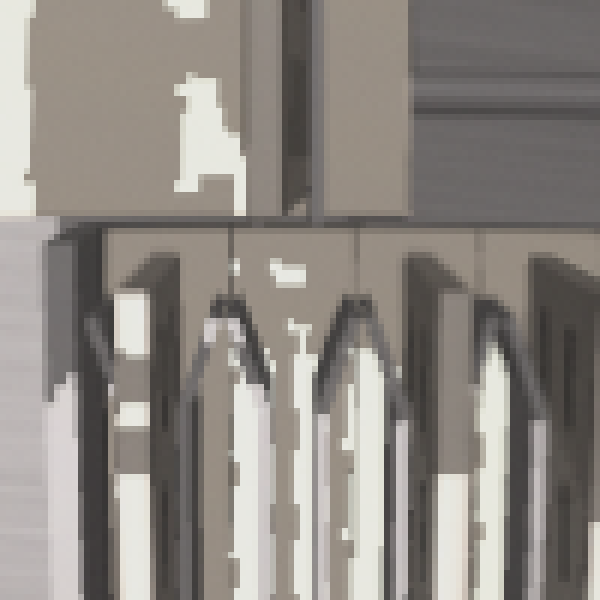

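```bash
python3 - <<'E'
from h import *
d=load("w8")
def p(x,y,z,n): print(n,uv(wray(d,205+x/6-.5,90+y/6-.5,z)).round(1))
p(312,100,52,"carr guideL inner");p(324,100,52,"outer")
p(312,205,52,"carr guideL inner end");p(324,205,52,"outer")
p(318,450,60,"bay L guide inner");p(330,450,60,"outer")
p(276,450,60,"bay R guide outer?");p(262,450,60,"bay R ")
p(231,245,20,"sep");p(357,245,20,"sep");p(480,245,20,"sep")
p(411,200,21,"carr L edge");p(30,200,21,"carr R edge")
p(212,305,60,"tipR a");p(245,305,60,"tipR b");p(340,305,60,"tipL a");p(373,305,60,"tipL b")
E
```

```text
carr guideL inner [578.   48.2  52. ]
outer [578.   50.5  52. ]
carr guideL inner end [597.8  48.3  52. ]
outer [597.8  50.5  52. ]
bay L guide inner [643.2  49.4  60. ]
outer [643.2  51.6  60. ]
bay R guide outer? [643.2  41.5  60. ]
bay R  [643.2  38.9  60. ]
sep [607.6  32.   20. ]
sep [607.6  58.   20. ]
sep [607.4  83.4  20. ]
carr L edge [598.1  69.   21. ]
carr R edge [597.7  -9.5  21. ]
tipR a [615.9  29.7  60. ]
tipR b [615.9  35.8  60. ]
tipL a [615.9  53.3  60. ]
tipL b [615.9  59.4  60. ]
```

```bash
python3 - <<'E'
from h import *
from cell import manip
s=manip.state();print(s["time_s"],plan(445,44.5,140,s),plan(445,44.5,69,s))
E
```

```text
8.1667 (array([ 83.13, 205.02,  -0.29]), array([ 0.02, -0.01, -0.06])) (array([154.13, 204.94,  -0.28]), array([ 0.02, -0.01, -0.06]))
```

>>> jog_arm:
  commands:
    - {"tx": 30,"ty": 205,"tz": 0,"wx": 0,"wy": 0,"wz": 0,"grip": 0}
    - {"tx": 30,"ty": 205,"tz": 0,"wx": 0,"wy": 0,"wz": 0,"grip": 0}
    - {"tx": 30,"ty": 205,"tz": 0,"wx": 0,"wy": 0,"wz": 0,"grip": 0}
    - {"tx": 30,"ty": 205,"tz": 0,"wx": 0,"wy": 0,"wz": 0,"grip": 0}
    - {"tx": 30,"ty": 205,"tz": 0,"wx": 0,"wy": 0,"wz": 0,"grip": 0}
    - {"tx": 30,"ty": 205,"tz": 0,"wx": 0,"wy": 0,"wz": 0,"grip": 0}
    - {"tx": 30,"ty": 205,"tz": 0,"wx": 0,"wy": 0,"wz": 0,"grip": 0}
    - {"tx": 70,"ty": 205,"tz": 0,"wx": 0,"wy": 0,"wz": 0,"grip": 0}
    - {"tx": 110,"ty": 205,"tz": 0,"wx": 0,"wy": 0,"wz": 0,"grip": 0}
    - {"tx": 140,"ty": 205,"tz": 0,"wx": 0,"wy": 0,"wz": 0,"grip": 0}
    - {"tx": 154,"ty": 205,"tz": 0,"wx": 0,"wy": 0,"wz": 0,"grip": 0}
    - {"tx": 154,"ty": 205,"tz": 0,"wx": 0,"wy": 0,"wz": 0,"grip": 0}
    - {"tx": 154,"ty": 205,"tz": 0,"wx": 0,"wy": 0,"wz": 0,"grip": 0}

```text
time_s: 9.25
ee_pos: [439.8, 88.0, 69.6]
eef_rot: [-1.28, 1.163, 1.281]
force: [0.1, -0.5, 1.0]
gripper_width: 0.001
```

```bash
python3 - <<'E'
from h import *
from cell import manip
s=manip.state();d=manip.snapshot("side");np.save("pics/side9.npy",d)
print(s["time_s"],uv(s["ee_pos"]),s["gripper_width"]*93,uv(s["force"]))
cv2.imwrite(f"pics/side9c.png",cv2.resize(d["img"][110:240,180:320],None,fx=4,fy=4,interpolation=cv2.INTER_CUBIC))
E
```

```text
9.25 [446.25479028  44.95068983  69.55510969] 0.0895697539349268 [ 0.03197747 -0.5043317   1.04323758]
```

View pics/side9c.png

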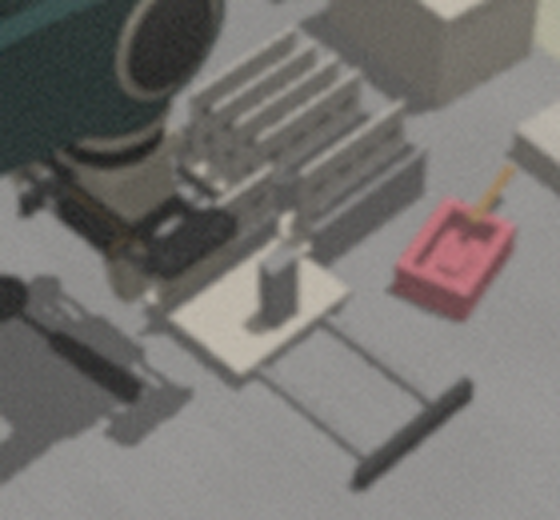

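>>> jog_arm:
  commands:
    - {"tx": 0,"ty": -10,"tz": 0,"wx": 0,"wy": 0,"wz": 0,"grip": 0}
    - {"tx": 0,"ty": -18,"tz": 0,"wx": 0,"wy": 0,"wz": 0,"grip": 0}
    - {"tx": 0,"ty": -23,"tz": 0,"wx": 0,"wy": 0,"wz": 0,"grip": 0}
    - {"tx": 0,"ty": -28,"tz": 0,"wx": 0,"wy": 0,"wz": 0,"grip": 0}
    - {"tx": 0,"ty": -33,"tz": 0,"wx": 0,"wy": 0,"wz": 0,"grip": 0}
    - {"tx": 0,"ty": -38,"tz": 0,"wx": 0,"wy": 0,"wz": 0,"grip": 0}
    - {"tx": 0,"ty": -43,"tz": 0,"wx": 0,"wy": 0,"wz": 0,"grip": 0}
    - {"tx": 0,"ty": -48,"tz": 0,"wx": 0,"wy": 0,"wz": 0,"grip": 0}
    - {"tx": 0,"ty": -54,"tz": 0,"wx": 0,"wy": 0,"wz": 0,"grip": 0}
    - {"tx": 0,"ty": -60,"tz": 0,"wx": 0,"wy": 0,"wz": 0,"grip": 0}
    - {"tx": 0,"ty": -60,"tz": 0,"wx": 0,"wy": 0,"wz": 0,"grip": 0}

```text
time_s: 10.22
ee_pos: [500.2, 94.1, 69.6]
eef_rot: [-1.281, 1.161, 1.281]
force: [0.1, 0.1, 0.2]
gripper_width: 0.007
```

```bash
python3 - <<'E'
from tops import *
from cell import manip
s,d=wsnap(manip,"w10");print(s["time_s"],uv(s["ee_pos"]),uv(s["force"]))
d=manip.snapshot("side");np.save("pics/side10.npy",d);tops(d,"side")
cv2.imwrite(f"pics/side10c.png",cv2.resize(d["img"][110:240,180:320],None,fx=4,fy=4,interpolation=cv2.INTER_CUBIC))
E
```

```text
10.2167 [506.95871007  45.23881075  69.55204555] [0.06516737 0.07079249 0.16773342]
side 39 v -26.6 (mean -26.7) u 521..551 z 91
side 350 v 40.2 (mean 43.1) u 493..724 z 99
side 122 v 95.7 (mean 95.9) u 608..722 z 99
side 90 v 121.4 (mean 121.6) u 640..724 z 98
side 76 v 147.4 (mean 147.6) u 651..729 z 98
```

View pics/w10.png

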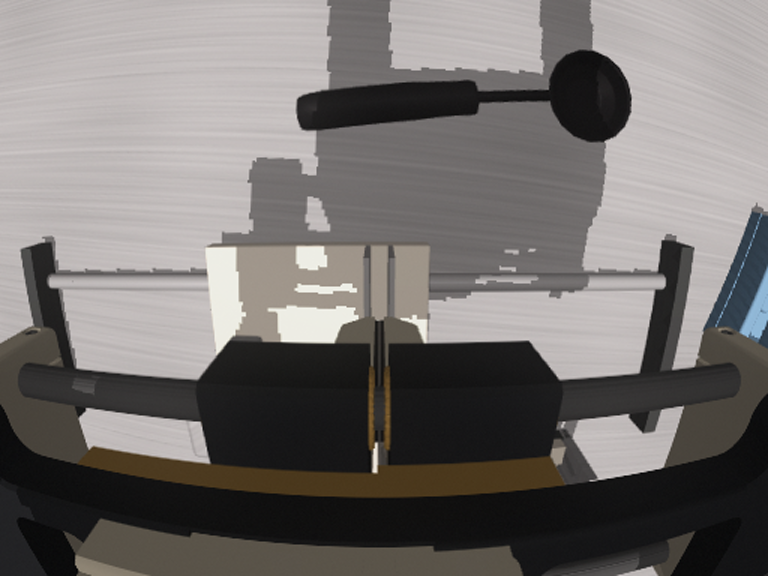

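View pics/side10c.png

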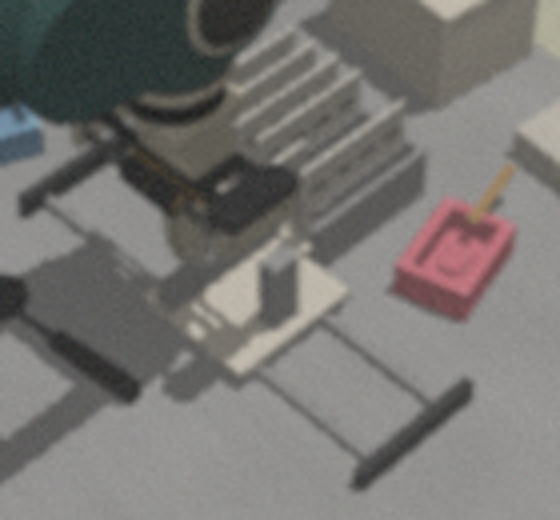

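>>> jog_arm:
  commands:
    - {"tx": 0,"ty": -5,"tz": 0,"wx": 0,"wy": 0,"wz": 0,"grip": 0}
    - {"tx": 0,"ty": -11,"tz": 0,"wx": 0,"wy": 0,"wz": 0,"grip": 0}
    - {"tx": 0,"ty": -17,"tz": 0,"wx": 0,"wy": 0,"wz": 0,"grip": 0}
    - {"tx": 0,"ty": -23,"tz": 0,"wx": 0,"wy": 0,"wz": 0,"grip": 0}
    - {"tx": 0,"ty": -30,"tz": 0,"wx": 0,"wy": 0,"wz": 0,"grip": 0}
    - {"tx": 0,"ty": -37,"tz": 0,"wx": 0,"wy": 0,"wz": 0,"grip": 0}
    - {"tx": 0,"ty": -44,"tz": 0,"wx": 0,"wy": 0,"wz": 0,"grip": 0}
    - {"tx": 0,"ty": -51,"tz": 0,"wx": 0,"wy": 0,"wz": 0,"grip": 0}
    - {"tx": 0,"ty": -58,"tz": 0,"wx": 0,"wy": 0,"wz": 0,"grip": 0}
    - {"tx": 0,"ty": -65,"tz": 0,"wx": 0,"wy": 0,"wz": 0,"grip": 0}
    - {"tx": 0,"ty": -72,"tz": 0,"wx": 0,"wy": 0,"wz": 0,"grip": 0}
    - {"tx": 0,"ty": -78,"tz": 0,"wx": 0,"wy": 0,"wz": 0,"grip": 0}
    - {"tx": 0,"ty": -83,"tz": 0,"wx": 0,"wy": 0,"wz": 0,"grip": 0}
    - {"tx": 0,"ty": -86,"tz": 0,"wx": 0,"wy": 0,"wz": 0,"grip": 0}
    - {"tx": 0,"ty": -86,"tz": 0,"wx": 0,"wy": 0,"wz": 0,"grip": 0}

```text
time_s: 11.57
ee_pos: [585.3, 102.5, 69.6]
eef_rot: [-1.281, 1.161, 1.281]
force: [-0.5, -0.3, -0.2]
gripper_width: 0.005
```

```bash
python3 - <<'E'
from tops import *
from cell import manip
s,d=wsnap(manip,"w11");print(s["time_s"],uv(s["ee_pos"]),uv(s["force"]))
d=manip.snapshot("side");np.save("pics/side11.npy",d);tops(d,"side")
cv2.imwrite(f"pics/side11c.png",cv2.resize(d["img"][110:240,180:320],None,fx=4,fy=4,interpolation=cv2.INTER_CUBIC))
E
```

```text
11.5667 [592.50115493  45.28821425  69.62759294] [-0.53024781 -0.20206416 -0.20812658]
side 36 v -26.7 (mean -26.6) u 521..551 z 92
side 153 v 42.7 (mean 43.1) u 577..724 z 100
side 24 v 96.1 (mean 96.5) u 702..725 z 97
side 18 v 147.9 (mean 148.1) u 606..637 z 99
```

View pics/side11c.png

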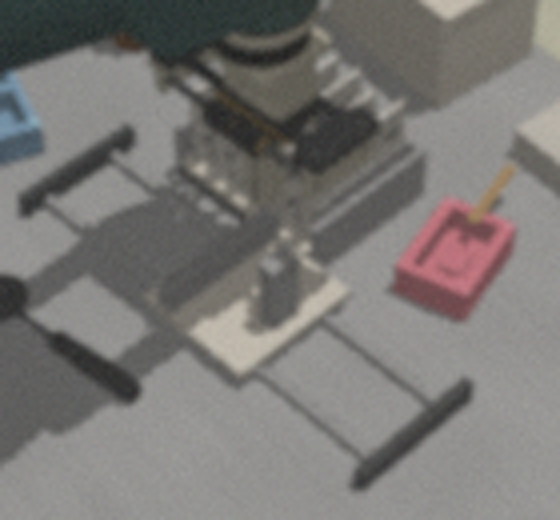

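View pics/w11.png

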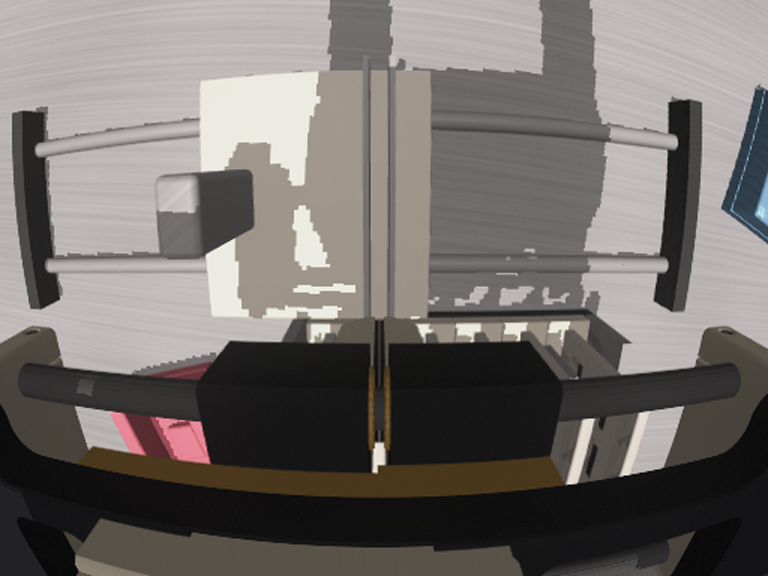

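>>> jog_arm:
  commands:
    - {"tx": 0,"ty": -2,"tz": 0,"wx": 0,"wy": 0,"wz": 0,"grip": 0}
    - {"tx": 0,"ty": -4,"tz": 0,"wx": 0,"wy": 0,"wz": 0,"grip": 0}
    - {"tx": 0,"ty": -5,"tz": 0,"wx": 0,"wy": 0,"wz": 0,"grip": 0}
    - {"tx": 0,"ty": -6,"tz": 0,"wx": 0,"wy": 0,"wz": 0,"grip": 0}
    - {"tx": 0,"ty": -7,"tz": 0,"wx": 0,"wy": 0,"wz": 0,"grip": 0}
    - {"tx": 0,"ty": -7,"tz": 0,"wx": 0,"wy": 0,"wz": 0,"grip": 0}
    - {"tx": 0,"ty": -7,"tz": 0,"wx": 0,"wy": 0,"wz": 0,"grip": 0}

```text
time_s: 12.25
ee_pos: [591.8, 103.1, 69.6]
eef_rot: [-1.281, 1.161, 1.281]
force: [-0.5, -0.1, -0.9]
gripper_width: 0.003
```

```bash
python3 - <<'E'
from h import *
from cell import manip
s=manip.state();print(s["time_s"],uv(s["ee_pos"]),uv(s["force"]))
E
```

```text
12.25 [598.95643955  45.2937242   69.62993059] [-0.50969015 -0.09400673 -0.88063023]
```

>>> jog_arm:
  commands:
    - {"tx": 0,"ty": -0.5,"tz": 0,"wx": 0,"wy": 0,"wz": 0,"grip": 0}
    - {"tx": 0,"ty": -1,"tz": 0,"wx": 0,"wy": 0,"wz": 0,"grip": 0}
    - {"tx": 0,"ty": -1.5,"tz": 0,"wx": 0,"wy": 0,"wz": 0,"grip": 0}
    - {"tx": 0,"ty": -2,"tz": 0,"wx": 0,"wy": 0,"wz": 0,"grip": 0}
    - {"tx": 0,"ty": -2,"tz": 0,"wx": 0,"wy": 0,"wz": 0,"grip": 0}

```text
time_s: 12.67
ee_pos: [593.6, 103.3, 69.6]
eef_rot: [-1.281, 1.162, 1.281]
force: [-3.3, 0.0, 1.0]
gripper_width: 0.004
```

```bash
python3 - <<'E'
from h import *
from cell import manip
s=manip.state();print(s["time_s"],uv(s["ee_pos"]),uv(s["force"]))
E
```

```text
12.6667 [600.81091961  45.30727195  69.60333726] [-3.28196205  0.35000118  1.04317615]
```

>>> jog_arm:
  commands:
    - {"tx": 0,"ty": -0.5,"tz": 0,"wx": 0,"wy": 0,"wz": 0,"grip": 0}
    - {"tx": 0,"ty": -1,"tz": 0,"wx": 0,"wy": 0,"wz": 0,"grip": 0}
    - {"tx": 0,"ty": -1,"tz": 0,"wx": 0,"wy": 0,"wz": 0,"grip": 0}
    - {"tx": 0,"ty": -1,"tz": 0,"wx": 0,"wy": 0,"wz": 0,"grip": 0}

```text
time_s: 13.0
ee_pos: [593.7, 103.3, 69.6]
eef_rot: [-1.28, 1.164, 1.283]
force: [-13.1, -1.1, 5.2]
gripper_width: 0.006
```

```bash
python3 - <<'E'
from h import *
from cell import manip
s=manip.state();print(s["time_s"],uv(s["ee_pos"]),uv(s["force"]))
E
```

```text
13.0 [600.92341868  45.32310544  69.58013273] [-13.15476357   0.16848993   5.20291451]
```

>>> jog_arm:
  commands:
    - {"tx": 0,"ty": 10,"tz": 0,"wx": 0,"wy": 0,"wz": 0,"grip": 0}
    - {"tx": 0,"ty": 40,"tz": 0,"wx": 0,"wy": 0,"wz": 0,"grip": 0}
    - {"tx": -40,"ty": 45,"tz": 0,"wx": 0,"wy": 0,"wz": 0,"grip": 0}
    - {"tx": -80,"ty": 45,"tz": 0,"wx": 0,"wy": 0,"wz": 0,"grip": 0}
    - {"tx": -120,"ty": 30,"tz": 0,"wx": 0,"wy": 0,"wz": 0,"grip": 0}
    - {"tx": -155,"ty": -10,"tz": 0,"wx": 0,"wy": 0,"wz": 0,"grip": 0}
    - {"tx": -155,"ty": -50,"tz": 0,"wx": 0,"wy": 0,"wz": 0,"grip": 0}
    - {"tx": -155,"ty": -60,"tz": 0,"wx": 0,"wy": 0,"wz": 0,"grip": 0}
    - {"tx": -155,"ty": -60,"tz": 0,"wx": 0,"wy": 0,"wz": 0,"grip": 0}
    - {"tx": -155,"ty": -60,"tz": 0,"wx": 0,"wy": 0,"wz": 0,"grip": 0}

```text
time_s: 13.83
ee_pos: [654.7, 109.2, 224.0]
eef_rot: [-1.28, 1.162, 1.281]
force: [0.3, -0.4, -0.4]
gripper_width: 0.005
```

```bash
python3 - <<'E'
from tops import *
from cell import manip
s,d=wsnap(manip,"w12");print(s["time_s"],uv(s["ee_pos"]),uv(s["force"]))
tops(d,"w")
cv2.imwrite("pics/w12c.png",cv2.resize(d["img"][0:240,130:400],None,fx=2.5,fy=2.5,interpolation=cv2.INTER_CUBIC))
F=frame(wcloud(d)).reshape(-1,3)
m=(F[:,2]>86)&(F[:,2]<99)&(abs(F[:,1]+25)<25)&(abs(F[:,0]-540)<40);q=F[m]
if len(q): print("handle",np.median(q,0),q.min(0),q.max(0))
print(plan(539.5,-26,160,s),plan(539.5,-26,63,s))
E
```

```text
13.8333 [662.20533284  45.30186764 223.96905169] [ 0.28599899 -0.41642937 -0.38722325]
w 613 v 18.9 (mean 18.9) u 610..702 z 104
w 547 v 43.5 (mean 43.8) u 611..697 z 104
w 616 v 70.5 (mean 70.6) u 610..705 z 104
w 742 v 95.7 (mean 95.8) u 610..713 z 104
w 787 v 121.4 (mean 121.7) u 610..713 z 104
w 764 v 146.9 (mean 147.4) u 610..713 z 104
handle [540.60400945 -25.14068185  92.67320608] [525.18981832 -34.65183944  86.23081356] [555.05974754 -16.45988774  95.08166266]
(array([ 64.05, 122.71, -71.23]), array([ 0.03, -0.  , -0.03])) (array([161.05, 122.65, -71.23]), array([ 0.03, -0.  , -0.03]))
```

View pics/w12c.png

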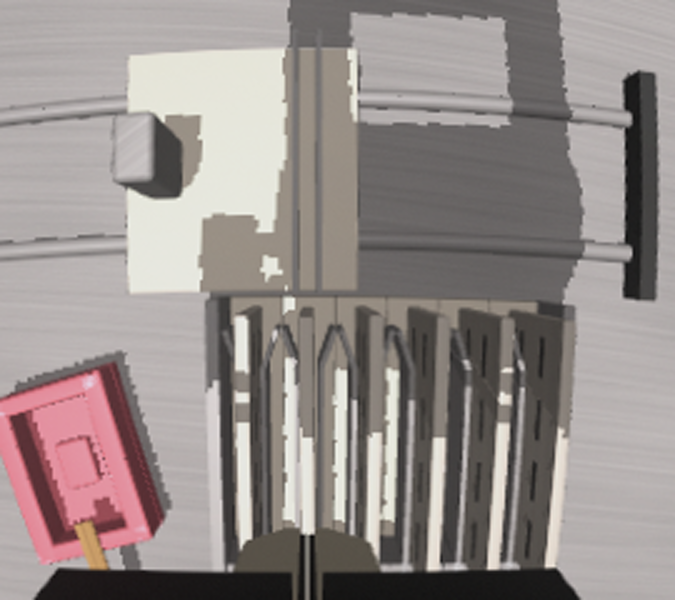

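>>> jog_arm:
  commands:
    - {"tx": 20,"ty": 122,"tz": -70.5,"wx": 0,"wy": 0,"wz": 0,"grip": 50}
    - {"tx": 20,"ty": 122,"tz": -70.5,"wx": 0,"wy": 0,"wz": 0,"grip": 50}
    - {"tx": 20,"ty": 122,"tz": -70.5,"wx": 0,"wy": 0,"wz": 0,"grip": 50}
    - {"tx": 40,"ty": 122,"tz": -70.5,"wx": 0,"wy": 0,"wz": 0,"grip": 50}
    - {"tx": 64,"ty": 122,"tz": -70.5,"wx": 0,"wy": 0,"wz": 0,"grip": 50}
    - {"tx": 64,"ty": 122,"tz": -70.5,"wx": 0,"wy": 0,"wz": 0,"grip": 50}
    - {"tx": 64,"ty": 122,"tz": -70.5,"wx": 0,"wy": 0,"wz": 0,"grip": 50}
    - {"tx": 64,"ty": 122,"tz": -70.5,"wx": 0,"wy": 0,"wz": 0,"grip": 50}

```text
time_s: 14.55
ee_pos: [540.1, 27.5, 162.1]
eef_rot: [-1.282, 1.16, 1.28]
force: [-0.4, 0.1, -0.1]
gripper_width: 0.512
```

```bash
python3 - <<'E'
from h import *
from cell import manip
s,d=wsnap(manip,"w13");print(s["time_s"],uv(s["ee_pos"]),s["gripper_width"]*93)
E
```

```text
14.55 [540.25845657 -24.97723318 162.06492787] 47.646959606982925
```

View pics/w13.png

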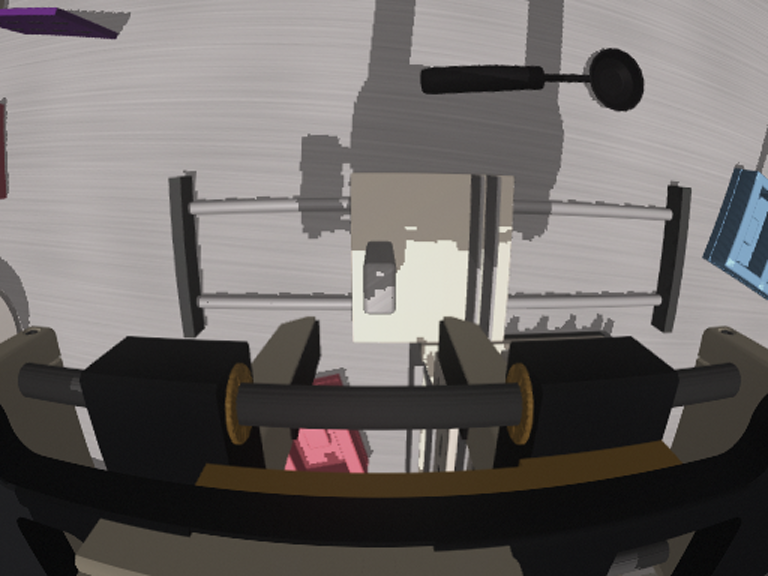

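Handle (380, 280) is centred between the fingers; carriage guides are empty. Descend and grip.

>>> jog_arm:
  commands:
    - {"tx": 40,"ty": 0,"tz": 0,"wx": 0,"wy": 0,"wz": 0,"grip": 50}
    - {"tx": 75,"ty": 0,"tz": 0,"wx": 0,"wy": 0,"wz": 0,"grip": 50}
    - {"tx": 97,"ty": 0,"tz": 0,"wx": 0,"wy": 0,"wz": 0,"grip": 50}
    - {"tx": 97,"ty": 0,"tz": 0,"wx": 0,"wy": 0,"wz": 0,"grip": 50}
    - {"tx": 97,"ty": 0,"tz": 0,"wx": 0,"wy": 0,"wz": 0,"grip": 10}
    - {"tx": 97,"ty": 0,"tz": 0,"wx": 0,"wy": 0,"wz": 0,"grip": 10}
    - {"tx": 97,"ty": 0,"tz": 0,"wx": 0,"wy": 0,"wz": 0,"grip": 10}
    - {"tx": 97,"ty": 0,"tz": 0,"wx": 0,"wy": 0,"wz": 0,"grip": 10}
    - {"tx": 97,"ty": 0,"tz": 0,"wx": 0,"wy": 0,"wz": 0,"grip": 10}
    - {"tx": 97,"ty": 0,"tz": 0,"wx": 0,"wy": 0,"wz": 0,"grip": 10}
    - {"tx": 97,"ty": 0,"tz": 0,"wx": 0,"wy": 0,"wz": 0,"grip": 10}
    - {"tx": 97,"ty": 0,"tz": 0,"wx": 0,"wy": 0,"wz": 0,"grip": 10}

```text
time_s: 15.6
ee_pos: [540.3, 27.2, 64.6]
eef_rot: [-1.281, 1.16, 1.28]
force: [-2.0, 0.1, 6.4]
gripper_width: 0.193
```

```bash
python3 - <<'E'
from h import *
from cell import manip
s=manip.state();print(s["time_s"],uv(s["ee_pos"]),s["gripper_width"]*93,uv(s["force"]))
E
```

```text
15.6 [540.44494581 -25.22013869  64.64274826] 17.913082332607953 [-1.93959364  0.29983743  6.43264437]
```

>>> jog_arm:
  commands:
    - {"tx": 0,"ty": 0,"tz": -4,"wx": 0,"wy": 0,"wz": 0,"grip": 10}
    - {"tx": 0,"ty": 0,"tz": -10,"wx": 0,"wy": 0,"wz": 0,"grip": 10}
    - {"tx": 0,"ty": 0,"tz": -18,"wx": 0,"wy": 0,"wz": 0,"grip": 10}
    - {"tx": 0,"ty": 0,"tz": -28,"wx": 0,"wy": 0,"wz": 0,"grip": 10}
    - {"tx": 0,"ty": 0,"tz": -38,"wx": 0,"wy": 0,"wz": 0,"grip": 10}
    - {"tx": 0,"ty": 0,"tz": -48,"wx": 0,"wy": 0,"wz": 0,"grip": 10}
    - {"tx": 0,"ty": 0,"tz": -58,"wx": 0,"wy": 0,"wz": 0,"grip": 10}
    - {"tx": 0,"ty": 0,"tz": -68,"wx": 0,"wy": 0,"wz": 0,"grip": 10}
    - {"tx": 0,"ty": 0,"tz": -78,"wx": 0,"wy": 0,"wz": 0,"grip": 10}
    - {"tx": 0,"ty": 0,"tz": -88,"wx": 0,"wy": 0,"wz": 0,"grip": 10}
    - {"tx": 0,"ty": 0,"tz": -98,"wx": 0,"wy": 0,"wz": 0,"grip": 10}
    - {"tx": 0,"ty": 0,"tz": -106,"wx": 0,"wy": 0,"wz": 0,"grip": 10}
    - {"tx": 0,"ty": 0,"tz": -111,"wx": 0,"wy": 0,"wz": 0,"grip": 10}
    - {"tx": 0,"ty": 0,"tz": -113,"wx": 0,"wy": 0,"wz": 0,"grip": 10}
    - {"tx": 0,"ty": 0,"tz": -114,"wx": 0,"wy": 0,"wz": 0,"grip": 10}
    - {"tx": 0,"ty": 0,"tz": -115,"wx": 0,"wy": 0,"wz": 0,"grip": 10}
    - {"tx": 0,"ty": 0,"tz": -115,"wx": 0,"wy": 0,"wz": 0,"grip": 10}
    - {"tx": 0,"ty": 0,"tz": -115,"wx": 0,"wy": 0,"wz": 0,"grip": 10}

```text
time_s: 17.1
ee_pos: [551.5, -87.0, 64.7]
eef_rot: [-1.281, 1.16, 1.28]
force: [-2.4, 4.1, 7.6]
gripper_width: 0.194
```

```bash
python3 - <<'E'
from h import *
from cell import manip
s=manip.state();print(s["time_s"],uv(s["ee_pos"]),s["gripper_width"]*93,uv(s["force"]))
E
```

```text
17.1 [ 540.49512183 -140.01175776   64.67704954] 17.998107785273866 [-1.97587741  4.31382806  7.6388506 ]
```

Near the stop (v −140.0, as at the start). I'll press 2 mm more to confirm contact.

>>> jog_arm:
  commands:
    - {"tx": 0,"ty": 0,"tz": -0.7,"wx": 0,"wy": 0,"wz": 0,"grip": 10}
    - {"tx": 0,"ty": 0,"tz": -1.4,"wx": 0,"wy": 0,"wz": 0,"grip": 10}
    - {"tx": 0,"ty": 0,"tz": -1.4,"wx": 0,"wy": 0,"wz": 0,"grip": 10}
    - {"tx": 0,"ty": 0,"tz": -1.4,"wx": 0,"wy": 0,"wz": 0,"grip": 10}

```text
time_s: 17.43
ee_pos: [551.5, -87.0, 64.6]
eef_rot: [-1.279, 1.158, 1.282]
force: [-3.7, 16.6, 9.7]
gripper_width: 0.192
```

```bash
python3 - <<'E'
from h import *
from cell import manip
s=manip.state();print(s["time_s"],uv(s["ee_pos"]),s["gripper_width"]*93,uv(s["force"]))
E
```

```text
17.4333 [ 540.51126441 -140.01265633   64.63380611] 17.82133215704613 [-2.03774918 16.90497704  9.71537468]
```

>>> jog_arm:
  commands:
    - {"tx": 0,"ty": 0,"tz": 0,"wx": 0,"wy": 0,"wz": 0,"grip": 50}
    - {"tx": 0,"ty": 0,"tz": 0.5,"wx": 0,"wy": 0,"wz": 0,"grip": 50}
    - {"tx": 0,"ty": 0,"tz": 0.5,"wx": 0,"wy": 0,"wz": 0,"grip": 50}
    - {"tx": 0,"ty": 0,"tz": 0.5,"wx": 0,"wy": 0,"wz": 0,"grip": 50}
    - {"tx": -30,"ty": 0,"tz": 0.5,"wx": 0,"wy": 0,"wz": 0,"grip": 50}
    - {"tx": -65,"ty": 0,"tz": 0,"wx": 0,"wy": 0,"wz": 0,"grip": 50}
    - {"tx": -105,"ty": 0,"tz": 0,"wx": 0,"wy": 0,"wz": 0,"grip": 50}
    - {"tx": -145,"ty": 0,"tz": 0,"wx": 0,"wy": 0,"wz": 0,"grip": 50}
    - {"tx": -185,"ty": -30,"tz": 20,"wx": 0,"wy": 0,"wz": 0,"grip": 50}
    - {"tx": -225,"ty": -60,"tz": 40,"wx": 0,"wy": 0,"wz": 0,"grip": 50}
    - {"tx": -225,"ty": -100,"tz": 60,"wx": 0,"wy": 0,"wz": 0,"grip": 50}
    - {"tx": -225,"ty": -105,"tz": 90,"wx": 0,"wy": 0,"wz": 0,"grip": 50}
    - {"tx": -225,"ty": -105,"tz": 130,"wx": 0,"wy": 0,"wz": 0,"grip": 50}
    - {"tx": -225,"ty": -105,"tz": 150,"wx": 0,"wy": 0,"wz": 0,"grip": 50}
    - {"tx": -225,"ty": -105,"tz": 150,"wx": 0,"wy": 0,"wz": 0,"grip": 50}
    - {"tx": -225,"ty": -105,"tz": 150,"wx": 0,"wy": 0,"wz": 0,"grip": 50}

```text
time_s: 18.77
ee_pos: [641.1, 71.8, 288.4]
eef_rot: [-1.282, 1.161, 1.282]
force: [-0.0, 0.1, -0.4]
gripper_width: 0.536
```

```bash
python3 - <<'E'
from tops import *
from cell import manip
s,d=wsnap(manip,"w14");print(s["time_s"],uv(s["ee_pos"]),s["gripper_width"]*93,uv(s["force"]))
tops(d,"w")
F=frame(wcloud(d)).reshape(-1,3)
m=(F[:,2]>86)&(F[:,2]<99)&(abs(F[:,1]+141)<25)&(abs(F[:,0]-540)<40);q=F[m]
if len(q): print("handle",np.median(q,0),q.min(0),q.max(0))
for n in("top","side"):
    d=manip.snapshot(n);cv2.imwrite(f"pics/{n}14.png",d["img"])
E
```

```text
18.7667 [645.02148753   9.35544898 288.36076704] 49.860903811858584 [ 0.0126052   0.14653167 -0.39986959]
w 497 v 18.5 (mean 18.6) u 609..727 z 104
w 503 v 43.6 (mean 43.7) u 611..727 z 104
w 442 v 69.5 (mean 69.6) u 610..700 z 104
w 456 v 95.5 (mean 95.8) u 609..709 z 104
w 585 v 121.1 (mean 121.5) u 610..726 z 104
w 538 v 146.7 (mean 147.3) u 611..724 z 104
handle [ 539.65620904 -139.38088739   92.55731723] [ 524.65178382 -149.5692475    86.43188665] [ 554.95634862 -131.0489179    94.96405993]
```

View pics/w14.png

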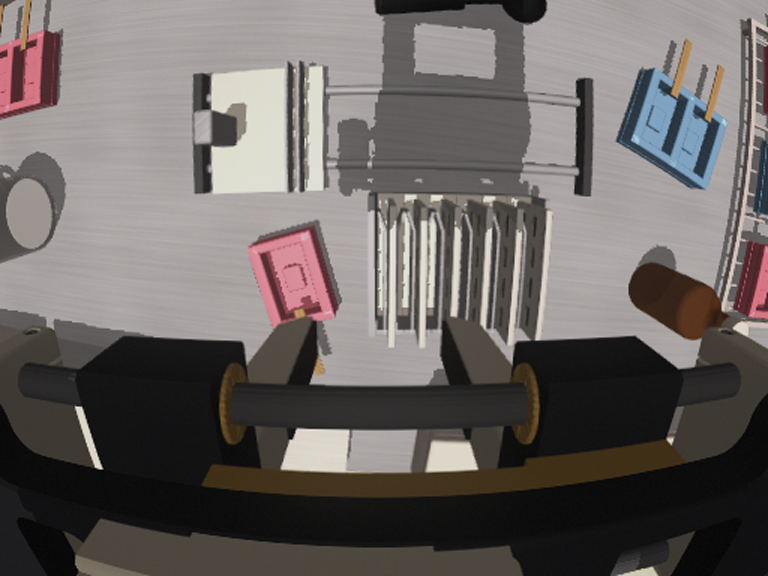

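View pics/side14.png

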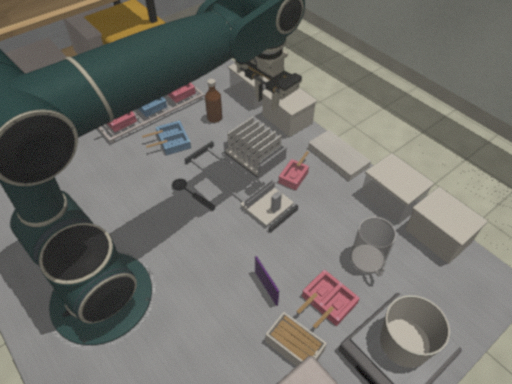

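```bash
python3 - <<'E'
from h import *
a=load("w3")["img"];b=load("w14")["img"]
def sh(x0,x1,y0,y1):
    A=np.float32(cv2.cvtColor(a[y0:y1,x0:x1],6));B=np.float32(cv2.cvtColor(b[y0:y1,x0:x1],6))
    return cv2.phaseCorrelate(A,B,cv2.createHanningWindow((x1-x0,y1-y0),cv2.CV_32F))
print("handle",sh(118,170,62,105));print("left stop bar",sh(376,402,45,135));print("rack",sh(240,375,120,210));print("pink mould",sh(160,230,140,220))
cv2.imwrite("pics/cmp.png",cv2.resize(np.vstack([a[40:135,120:230],b[40:135,120:230]]),None,fx=3,fy=3,interpolation=cv2.INTER_NEAREST))
E
```

```text
handle ((-0.07439275439558557, 1.2564430953833714), 0.9776070420143536)
left stop bar ((0.30404692923892895, 0.7829280291863512), 1.0092980575169064)
rack ((0.40076772560323093, 0.1468830217468522), 0.6281611758102605)
pink mould ((-0.004788839864453109, 0.6390691195154687), 0.991736986902025)
```

View pics/cmp.png

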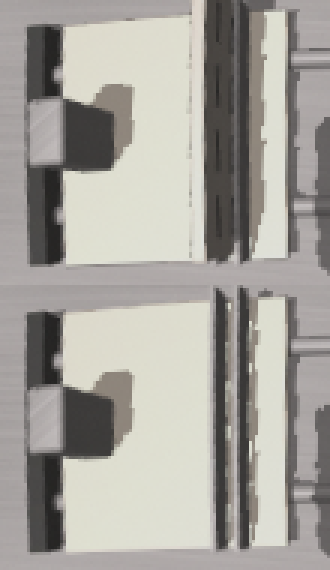

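The carriage is back where it started to within the image's sub-pixel noise, and nothing nearby has moved. Handing in.

```bash
python3 -c "
from cell import manip
print(manip.sign_off())"
```

```text
the job is handed in; nothing more can be done
None
```

The plate is fully home in the empty bay, the second from the right. The empty carriage is back against its right-hand end stop. I handed the job in at about 19 s.

**What I did:** I gripped the carriage handle and slid the carriage about 115.5 mm left. I then pushed the plate's rear edge with shut fingers until it met the back stop, with the push force rising to 13 N and no further motion. Last, I gripped the handle again and slid the carriage back until it met its stop, at 17 N and the same reading as at the start.

**Last checks:**
- **Plate:** its rear edge was within 1–2 mm of its neighbours' and its top was at the same height.
- **Carriage and surroundings:** the handle matched its starting position to within about 0.4 mm. The rack and the small pink mould had not moved, and nothing else looked disturbed in the last pictures.

**What went wrong:** when first letting go of the handle I sent one wrong row, which swung the tool and left the carriage about 6 mm out. I gripped the handle again at the aligned pose and checked the carriage guides against the bay, which were about 1 mm apart, before pushing. The plate stayed upright in its guides but leaned over within their slack.

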